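Lay out battery kits for the model-building class

ROBOT

A 6-joint arm with a two-finger parallel gripper is mounted at the origin on the work surface. World frame = base frame: x ahead of the robot, y to its left, z up, the work surface at z = 0. Lengths are in mm, angles in rad, forces in N, time in s.
With the tool pointing down it reaches from about 350 to 725 mm from the base axis. Payload 6 kg.
Tool frame: the origin (TCP) lies on the centre line of the jaws, within the pads' length; the fingertips stand 14 mm ahead of it and the grasp point (between the pads) lies 5 mm behind it (bot.tip_extent is the distance from the TCP to the fingertips, in mm); z points along the fingers, y is the line along which they close (so a half turn about z gives the same grasp; the last joint's range is limited). The gripper opens to 85 mm and grips with 20 to 120 N. Pads are 22 mm wide; open, the fingers measure 114 mm over their backs; the gripper's body (76 mm by 85 mm) begins 54 mm behind the grasp point. The pads swing forward as they close: fully open they stand 13 mm farther back than shut.
Start: joints at [-0.987, 0.04, 0.085, 0, -1.615, -0.334], TCP at [148.337, -581.353, 245.261] pointing down, gripper open.
Joint ranges: [-2.56, 2.56], [-1.29, 2.01], [-1.08, 1.49], [-3.29, 1.98], [-2.81, -0.18], [-2.99, 2.99]. Speed limits (rad/s): [2.57, 2.57, 3.01, 3.14, 3.14, 3.14].

INTERFACE

Orientations are given as a unit quaternion [x, y, z, w].
In Python, from station import bot, optics, finder gives the robot as it stands.
- The arm moves only by the tool servo_tool, never from a script. Its argument "steps" is a list of rows, each a list of 3 entries, a list of its own where there are three numbers: the shift along the tool's x, y, z in mm, then the turn, a rotation vector about the tool's x, y, z in rad, then the closure, from 0 (fully open) to 1 (shut). In form: [[[x, y, z], [ax, ay, az], jaw], ...]. A call has exactly 8 rows; each row is the pose to reach, as a shift and turn from the pose commanded when the call began, along the tool's axes at that moment; what a row does not reach only later rows make up. A row lasts 1/8 s, in which the tool goes at most 62.5 mm and 10.7 degrees, less where a joint would pass 70% of its speed; a pose out of reach is approached as far as the arm can. A call with a gripper value outside its range is refused whole. The fingers move at their own pace and stop on an object; "grip_force" is the grip in N (left out, the last holds). Time passes only in rows, so rows that repeat a pose let the fingers close, or fill a call up. It gives the time, the measured TCP pose, the force, the opening and the grip force at its end, in the units of the state.
- bot.state(): the state, without advancing time (a new reading comes with each control period).
- optics.read_camera(name): name is "scene" or "top"; returns a dict with "frame" (420x560x3 uint8, red, green, blue), "depth" (420x560 float32, mm along the optical axis (not along the pixel's ray), 0 where there is no reading), "mtx" (3x3 intrinsics, pixels), "position" and "orientation" of the camera in the world. Camera axes: x right, y down, z forward; pixel columns grow to the right and rows downward; lengths in mm; the calibration is good to about 2 mm. A picture is of the moment at which its call begins.
- bot.job_done(): hands the job in; it is judged then, once.
Trained networks look in a picture, given as the dict that the camera call returned (one of the last four; its "shot" number tells which), for a name from the list of things; names that differ only in an ending like _2 or _b are one class to them, and where a whole thing is asked for, a point or a joint stands for the part that bears it (a point fixed in the world has none). Each returns a list of dicts, best first, with "score" (0 to 1); they miss things now and then, are a little off and sometimes report something else, mostly with a low value. They report only what shows in the picture. A call takes as long as a camera call. They do not tell look-alikes from the thing itself.
- finder.boxes_of(picture, query): "rect" ([left, top, right, bottom] in pixels, round what is visible of it).
- finder.cut_out(picture, query): "pixels" (420x560 bool, what is visible of it) and "rect" ([left, top, right, bottom] in pixels, round what is visible of it).
The state is a dict: "time_s": time; "qpos": joint angles; "qvel": joint speeds; "joint_efforts": joint torques, N m; "position": TCP position; "tool_rot": TCP orientation; "contact_force": force on the tool from outside, world axes, zero at the start; "ft_torque": the same for the moment, N m; "grip_width": finger opening in mm; "grasp_force": force on a finger pad.
Only numpy, scipy, OpenCV 4.12 (cv2) and the standard library are available. Lean on these libraries where they do the work, as an engineer would, in place of code of your own. Each camera call takes 0.05 s, during which the arm holds its last target. There are 200 camera calls.

TASK

Make up one kit for every battery pack in the bin: lift a tray off the top of the nested stack without dragging the next one up with it, set it inside an empty outlined place on the green mat, lengthwise with the outline, and stand one pack upright on the tray's floor, near its middle and lengthwise. Leave the trays that are not needed nested on the blue base plate, put no tray out empty, and leave the other things on the table where they are.

Things in the scene. Friction and masses are not known exactly. Their poses are not given: they have to be found in the camera images.
- tray1: top one of five identical nested moulded trays, white and yellow by turns. 136 mm long (own x) x 66 wide (own y) over the rim, 24 high; origin at the centre of its underside, z up. Outside is an upright turned-down skirt, from 6 to 24 mm above the underside; inside, sloping walls lead to a flat floor 3 mm thick, 113 x 43 mm. About 90 g
- tray2: as tray1, second in the stack. Nested, each tray sits 18 mm above the next, its skirt standing flush on the next one's rim: only its own 18 mm of skirt shows, and a finger reaching lower touches two trays
- tray3: as tray1, third in the stack
- tray4: as tray1, fourth in the stack
- tray5: as tray1, bottom of the stack
- pack1: boxed battery pack, black, 66 long (own x) x 32 wide (own y) x 40 mm high, purple cells and a red mark on top; origin at the centre of its underside, z up; about 120 g. It starts alone in a compartment of the bin, upright, lengthwise with the bin give or take 6 degrees. Three or four of the packs are there; an absent one reads None
- pack2: as pack1 (may be absent)
- pack3: as pack1 (may be absent)
- pack4: as pack1 (may be absent)
- dock: fixed blue base plate, 150 x 80 x 6 mm, under the nested stack of trays; origin at the centre of its underside on the table; its top is 6 mm up, and the bottom tray stands on its middle, trays lengthwise along its x
- bin: fixed blue bin, 188 (own x) x 140 (own y) x 24 mm high, walls and floor 4 mm, two by two compartments (centres 46 mm either side in x, 34 mm in y); origin at the centre of its underside. Packs rise 20 mm above its walls. Dock and bin may change sides between starts
- kit_mat: fixed green mat, 320 (own x) x 250 (own y) x 3 mm, with four white outlined places, each 148 x 78 mm, lengthwise along its x; origin at the centre of its underside
- place1 (a point): centre of an outlined place on the mat's top, 3 mm above the table; in the mat's frame x -80 mm, y +62 mm
- place2 (a point): centre of an outlined place on the mat's top, 3 mm above the table; in the mat's frame x +80 mm, y +62 mm
- place3 (a point): centre of an outlined place on the mat's top, 3 mm above the table; in the mat's frame x -80 mm, y -62 mm
- place4 (a point): centre of an outlined place on the mat's top, 3 mm above the table; in the mat's frame x +80 mm, y -62 mm
- pliers: bystander: pliers with orange handles, 160 mm, lying
- tape_roll: bystander: roll of yellow tape, 90 mm across, 24 mm high
- spool: bystander: white wire spool, 84 mm across, 36 mm high
- wood_frame: bystander: flat plywood Y-shaped frame, arms 95 mm
- screwdriver: bystander: screwdriver, 180 mm, lying
- glue: bystander: white glue bottle, 44 mm across, 120 mm high, standing
- wood_plate: bystander: flat plywood plate 100 x 60 x 6 mm
Mind the look-alikes: they are no part of the job. What is shaped like the pack4 but white is not meant. Leave any red look-alike of the tray3 alone.

How it is judged:
By the outcome, as a careful person would: the job done as asked, in the order asked, and still so for the second after the job is handed in, with the robot touching nothing.
Of pack1, pack2, pack3, pack4 only 3 to 4 are there at a start; the rules pass over those that are not, and their reading is None.
At some moment in a run one of pack1, pack2, pack3, pack4 may be knocked a few centimetres aside while the robot is not near it.
Once in a run the grip may slacken for a moment while it holds something.
It also fails if it takes over 210 s, if anything falls off the work surface, if the arm or the gripper's body presses on something with over 40 N, if the wrist force passes 120 N, or if a joint passes its speed limit or range.

## Working session

There is one attempt and no reset: what is moved stays moved. The work goes in short steps, Python scripts to look and compute and a tool call to move; the robot and the scene stay as the last step left them, time stands still between calls to the robot, and variables do not carry over. Pictures are saved under pics/ and viewed, at most 14 in all, crops included, and the job is handed in when it is done.

Besides the shell and the picture viewer there is one more tool, called as name(argument=value, ...), one argument or row to a line, values as JSON. servo_tool: Moves the arm, as the interface text tells. Its arguments: {"type":"object","properties":{"steps":{"type":"array","items":{"type":"array"}},"grip_force":{"type":"number"}},"required":["steps"]}

```bash
mkdir -p pics; ls
python3 - <<'E'
from station import bot, optics, finder
import cv2
for n in ("top","scene"):
    p=optics.read_camera(n); cv2.imwrite(f"pics/{n}0.png",p["frame"][:,:,::-1]); print(n,p["position"],p["orientation"],p["mtx"].tolist())
    for q in ("tray1","pack1","dock","bin","kit_mat","spool"):
        print(q,[(d["rect"],round(d["score"],2)) for d in finder.boxes_of(p,q)])
s=bot.state(); print(s)
E
```

```text
pics
top [ 417.37348865    7.79443681 1263.44632392] [ 0.71449603 -0.69758764  0.02966506 -0.04457447] [[394.52454519321105, 0.0, 281.3473421287308], [0.0, 394.52454519321105, 213.51848865475986], [0.0, 0.0, 1.0]]
tray1 [([179.3, 206.5, 210.3, 254.6], 0.75), ([158.9, 142.4, 191.2, 190.5], 0.67)]
pack1 [([425.8, 232.7, 445.2, 253.3], 0.78), ([384.2, 236.8, 399.9, 262.4], 0.64), ([364.4, 208.5, 380.4, 228.4], 0.61), ([385.1, 213.7, 401.2, 233.0], 0.6)]
dock [([192.1, 207.6, 214.5, 259.3], 0.56)]
bin [([356.3, 199.4, 410.7, 269.9], 0.62), ([179.7, 209.0, 208.3, 253.5], 0.32)]
kit_mat [([253.1, 163.5, 339.6, 268.0], 0.77), ([304.3, 127.6, 329.7, 160.5], 0.48)]
spool [([302.6, 131.4, 327.7, 157.0], 0.81), ([176.3, 206.2, 207.0, 253.7], 0.2)]
scene [ 978.91899323 -753.45849459  905.01171496] [ 0.88359856  0.2489973  -0.09785246 -0.38429004] [[501.48478706398197, 0.0, 277.2872997767074], [0.0, 501.48478706398197, 212.14530944529398], [0.0, 0.0, 1.0]]
tray1 [([366.0, 160.1, 412.8, 185.1], 0.78), ([287.2, 161.5, 335.7, 180.8], 0.74), ([288.0, 129.6, 342.0, 156.1], 0.73), ([285.4, 151.4, 339.9
[... 540 characters left out ...]
.87293631e-01,  4.01314725e-02,  8.47890688e-02, -1.33950873e-05,
       -1.61551348e+00, -3.33738852e-01]), 'qvel': array([ 1.37617467e-03,  3.51420887e-04, -7.11084703e-05, -2.75666367e-04,
       -5.83460344e-04,  1.95975521e-03]), 'joint_efforts': array([ 4.62724984e-04, -3.67822194e+01,  3.47393346e+01,  6.93203554e+00,
       -7.08854113e-04, -3.06202526e-05]), 'position': array([ 148.33694481, -581.33787172,  245.2914026 ]), 'tool_rot': array([-1.24557872e-01,  9.92212344e-01,  2.96635243e-05, -7.18389047e-06]), 'contact_force': array([1.31900669, 0.06050727, 0.25712974]), 'ft_torque': array([-0.00632492,  0.02336344,  0.03046777]), 'grasp_force': 0.0, 'grip_width': 85.60895966811202}
```

View pics/top0.png

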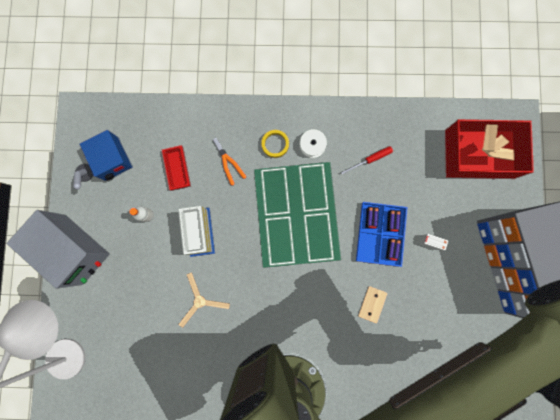

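View pics/scene0.png

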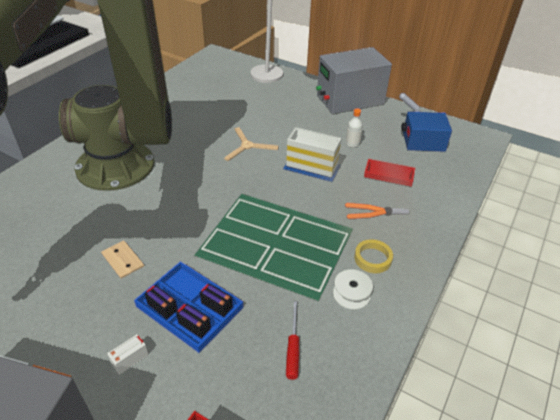

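Top view: three packs in the bin (373,218), (396,218), (393,250). The stack is at (197,231), the mat at (298,215), the white look-alike pack at (435,242) and the red look-alike tray at (175,168).

```bash
cat > h.py <<'E'
from station import bot, optics, finder
import cv2, numpy as np
from scipy.spatial.transform import Rotation as R
def snap(n):
    p=optics.read_camera(n); p["R"]=R.from_quat(p["orientation"]).as_matrix()
    v,u=np.mgrid[0:420,0:560]; K=p["mtx"]
    ray=np.stack([(u-K[0,2])/K[0,0],(v-K[1,2])/K[1,1],np.ones(u.shape)],-1)@p["R"].T
    p["ray"]=ray; p["W"]=ray*p["depth"][...,None]+p["position"]; return p
def plane(p,m,z):   # masked pixels onto height z -> xy
    r=p["ray"][m]; t=(z-p["position"][2])/r[:,2]; return (p["position"]+r*t[:,None])[:,:2]
def rect(xy):
    c,s,a=cv2.minAreaRect(xy.astype(np.float32)); 
    if s[0]<s[1]: s=s[::-1]; a+=90
    a=(a+90)%180-90
    return np.round(c,1),np.round(s,1),round(a,1)
def blobs(m,mn=20):
    n,l,st,_=cv2.connectedComponentsWithStats(m.astype(np.uint8),connectivity=4)
    return [l==i for i in range(1,n) if st[i,4]>=mn]
def near(W,x0,x1,y0,y1,z0,z1): return (W[...,0]>x0)&(W[...,0]<x1)&(W[...,1]>y0)&(W[...,1]<y1)&(W[...,2]>z0)&(W[...,2]<z1)
E
python3 - <<'E'
from h import *
for n in ("top","scene"):
    p=snap(n); W=p["W"]; hsv=cv2.cvtColor(p["frame"],cv2.COLOR_RGB2HSV); H,S,V=hsv[...,0],hsv[...,1],hsv[...,2]
    if n=="top":
        for u,v in((373,218),(396,218),(393,250),(367,248),(197,231),(298,215),(435,242),(175,168)): print((u,v),W[v,u].round())
    g=(H>60)&(H<95)&(S>90)&near(W,250,800,-300,300,-15,25)
    g=max(blobs(cv2.morphologyEx(g.astype(np.uint8),cv2.MORPH_CLOSE,np.ones((5,5)))>0),key=np.sum); print(n,"mat",rect(plane(p,g,3)))
    b=(H>105)&(H<125)&(S>150)&near(W,200,800,-600,-100,-10,35)
    for m in blobs(b,30): print("blue",m.sum(),rect(plane(p,m,24)))
    for m in blobs(near(W,200,800,-450,-150,33,60),15): xy=plane(p,m,44); print("pack",m.sum(),xy.mean(0).round(1),rect(xy),np.median(W[m][:,2]).round(1))
    for z in (72,92):
      for m in blobs(near(W,200,650,100,420,z,125),30): xy=plane(p,m,102); print("stack",m.sum(),xy.mean(0).round(1),rect(xy),np.median(W[m][:,2]).round(1),rect(W[m][:,:2]))
E
```

```text
(373, 218) [ 538. -248.   45.]
(396, 218) [ 540. -319.   45.]
(393, 250) [ 441. -309.   47.]
(367, 248) [ 446. -237.   11.]
(197, 231) [483. 288.  79.]
(298, 215) [546. -17.   5.]
(435, 242) [ 469. -438.   44.]
(175, 168) [692. 388.   0.]
top mat (array([550.6, -12. ]), array([314.2, 244.6]), 7.0)
blue 1869 (array([ 491.8, -277.8]), array([185.6, 140.1]), -5.6)
pack 231 [ 541.5 -247. ] (array([ 541.5, -247.1]), array([66.2, 32.9]), -4.6) 43.9
pack 241 [ 532.9 -314.2] (array([ 533. , -313.8]), array([66.4, 34.5]), -4.2) 43.7
pack 148 [ 472.9 -427.6] (array([ 473.6, -428.5]), array([44.6, 32.7]), 75.2) 39.8
pack 240 [ 445.  -312.6] (array([ 445. , -312.2]), array([65.6, 34.3]), -8.4) 44.0
stack 1117 [485.2 294. ] (array([485.6, 294. ]), array([136.9,  72.3]), 9.3) 83.0 (array([485.6, 297.1]), array([136.2,  67.6]), 9.5)
stack 390 [486.3 298.3] (array([485.7, 296. ]), array([136. ,  68.3]), 9.3) 99.8 (array([485.7, 297.1]), array([136.2,  67.6]), 9.6)
scene mat (array([550.3, -16.4]), array([315.4, 245.1]), 6.9)
blue 3044 (array([ 496.2, -287.3]), array([195.5, 146.7]), -5.8)
pack 457 [ 544.8 -253.7] (array([ 544.3, -253.8]), array([71.6, 37.3]), -3.0) 43.3
pack 457 [ 447.6 -319.3] (array([ 447.1, -319.1]), array([72.4, 35.3]), -9.0) 43.5
pack 505 [ 536.5 -320.8] (array([ 535.8, -320.8]), array([69.8, 36.4]), -4.8) 43.7
pack 310 [ 477.5 -433.8] (array([ 477.7, -436.3]), array([42.5, 35.8]), 72.9) 39.7
stack 1119 [494.4 274.8] (array([493.5, 273.3]), array([144.5, 107.9]), 9.2) 88.4 (array([485.6, 294.4]), array([138.7,  77.2]), 7.9)
stack 441 [487.7 288.2] (array([488.4, 287. ]), array([138.8,  79.3]), 9.2) 98.3 (array([485.5, 295.1]), array([138.1,  76.4]), 8.7)
```

```bash
cat > go.py <<'E'
# go.py "x y z yaw jaw n" ... : waypoints (world mm, closing-axis angle deg, n rows each); prints rows in tool frame
import sys; from h import *
s=bot.state(); P=np.array(s["position"]); Q=R.from_quat(s["tool_rot"])
print("at",P.round(1),"yaw",np.degrees(np.arctan2(*Q.as_matrix()[[1,0],1])).round(1),"t",round(s["time_s"],1),"w",round(s["grip_width"],1),"tip",bot.tip_extent,"F",np.round(s["contact_force"],1))
for a in sys.argv[1:]:
    x,y,z,yaw,j,*_=map(float,a.split()); c,d=np.cos(np.radians(yaw)),np.sin(np.radians(yaw))
    T=np.array([[d,c,0],[-c,d,0],[0,0,-1]]); 
    print([Q.inv().apply(np.array([x,y,z])-P).round(1).tolist(),(Q.inv()*R.from_matrix(T)).as_rotvec().round(3).tolist(),j])
E
sed -i 's/\[\[d,c,0\],\[-c,d,0\],\[0,0,-1\]\]/[[-d,c,0],[c,d,0],[0,0,-1]]/' go.py
python3 go.py "550 -13 245 99.4 0" "485.7 296.5 230 99.4 0" "485.7 296.5 130 99.4 0"
python3 - <<'E'
import numpy as np
c=np.array([550.5,-14]);t=np.radians(7)
for x,y in((-80,62),(80,62),(-80,-62),(80,-62)): print((c+[x*np.cos(t)-y*np.sin(t),x*np.sin(t)+y*np.cos(t)]).round(1))
E
```

```text
at [ 148.3 -581.3  245.3] yaw 104.3 t 0.8 w 85.4 tip 14.0 F [-0.8  0.2 -1. ]
[[-529.7, 451.4, 0.3], [0.0, -0.0, 0.086], 0.0]
[[-543.9, 767.2, 15.3], [0.0, -0.0, 0.086], 0.0]
[[-543.9, 767.2, 115.3], [0.0, -0.0, 0.086], 0.0]
[463.5  37.8]
[622.3  57.3]
[478.7 -85.3]
[637.5 -65.8]
```

servo_tool(
  steps=[
    [[-60,50,0],[0,0,0.086],0],
    [[-120,100,0],[0,0,0.086],0],
    [[-180,150,0],[0,0,0.086],0],
    [[-240,200,0],[0,0,0.086],0],
    [[-300,250,0],[0,0,0.086],0],
    [[-360,300,0],[0,0,0.086],0],
    [[-420,350,0],[0,0,0.086],0],
    [[-470,400,0],[0,0,0.086],0],
  ],
  grip_force=40,
)

```text
time_s: 1.8
position: [440.4, -173.0, 245.7]
tool_rot: [-0.082, 0.997, -0.0, 0.001]
contact_force: [0.7, -1.3, -0.1]
grip_width: 85.2
grasp_force: 0.0
```

```bash
python3 go.py "485.7 296.5 230 99.4 0" "485.7 296.5 140 99.4 0"
```

```text
at [ 440.4 -173.   245.7] yaw 99.4 t 1.8 w 85.2 tip 14.0 F [ 0.7 -1.3 -0.1]
[[-121.4, 455.8, 15.8], [-0.0, 0.001, 0.0], 0.0]
[[-121.3, 455.8, 105.8], [-0.0, 0.001, 0.0], 0.0]
```

servo_tool(
  steps=[
    [[-20,60,0],[0,0,0],0],
    [[-40,120,0],[0,0,0],0],
    [[-50,180,0],[0,0,0],0],
    [[-60,240,0],[0,0,0],0],
    [[-60,300,0],[0,0,0],0],
    [[-60,340,0],[0,0,0],0],
    [[-60,340,0],[0,0,0],0],
    [[-60,340,0],[0,0,0],0],
  ],
)

```text
time_s: 2.8
position: [443.3, 170.1, 245.4]
tool_rot: [-0.082, 0.997, -0.0, 0.0]
contact_force: [0.9, -0.2, 0.1]
grip_width: 85.5
grasp_force: 0.0
```

```bash
python3 go.py "485.7 296.5 230 99.4 0" "485.7 296.5 140 99.4 0"
```

```text
at [443.3 170.1 245.4] yaw 99.4 t 2.8 w 85.5 tip 14.0 F [ 0.9 -0.2  0.1]
[[-62.4, 117.8, 15.4], [-0.0, 0.0, 0.0], 0.0]
[[-62.4, 117.8, 105.4], [-0.0, 0.0, 0.0], 0.0]
```

servo_tool(
  steps=[
    [[-30,60,0],[0,0,0],0.1],
    [[-62,118,0],[0,0,0],0.1],
    [[-62,118,50],[0,0,0],0.1],
    [[-62,118,90],[0,0,0],0.1],
    [[-62,118,90],[0,0,0],0.1],
    [[-62,118,90],[0,0,0],0.1],
    [[-62,118,90],[0,0,0],0.1],
    [[-62,118,90],[0,0,0],0.1],
  ],
)

```text
time_s: 3.8
position: [485.7, 297.0, 157.0]
tool_rot: [-0.082, 0.997, 0.001, 0.001]
contact_force: [1.0, -0.5, 0.4]
grip_width: 76.9
grasp_force: 0.0
```

```bash
python3 go.py "485.7 296.5 104 99.4 0.1"
python3 - <<'E'
from h import *
p=snap("scene"); W=p["W"]
c=p["frame"][90:190,260:360]; cv2.imwrite("pics/s1.png",cv2.resize(c[:,:,::-1],None,fx=6,fy=6,interpolation=cv2.INTER_NEAREST))
P=np.array(bot.state()["position"])
m=near(W,P[0]-40,P[0]+40,P[1]-80,P[1]+80,108,200)
z=W[m]; d=(z[:,:2]-P[:2])@np.array([-.163,.987])
for lo in range(-70,70,8):
    k=(d>=lo)&(d<lo+8)
    if k.sum(): print(lo,k.sum(),np.sort(z[k,2])[:4].round(1))
E
```

```text
at [485.7 297.  157. ] yaw 99.4 t 3.8 w 76.9 tip 14.0 F [ 1.  -0.5  0.4]
[[0.2, -0.6, 53.0], [0.002, 0.002, -0.0], 0.1]
-70 3 [196.7 197.3 199.2]
-62 23 [160.5 161.3 164.1 165.1]
-54 55 [151.3 152.6 154.2 156.4]
-46 17 [149.6 151.6 151.6 153.1]
-38 1 [194.8]
26 9 [159.  163.5 169.7 172.4]
34 64 [150.7 151.5 152.6 152.7]
42 7 [173.7 178.1 182.7 186. ]
58 1 [197.]
```

View pics/s1.png

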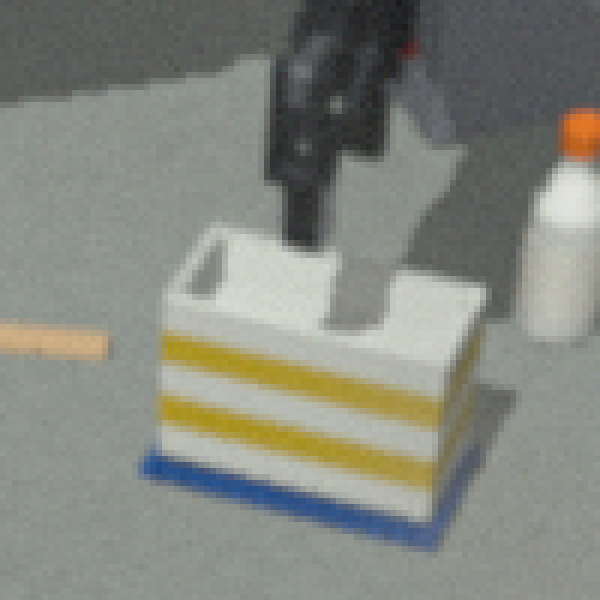

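The crop shows the fingers straddling the stack along its width (near finger at 300,215), clear of it. At this opening the tips are about 7 mm ahead of the TCP.

servo_tool(
  steps=[
    [[0,0,20],[0,0,0],0.1],
    [[0,0,40],[0,0,0],0.1],
    [[0,0,56],[0,0,0],0.1],
    [[0,0,58],[0,0,0],0.1],
    [[0,0,58],[0,0,0],0.1],
    [[0,0,58],[0,0,0],0.1],
    [[0,0,58],[0,0,0],0.1],
    [[0,0,58],[0,0,0],0.1],
  ],
)

```text
time_s: 4.85
position: [485.4, 296.9, 97.7]
tool_rot: [-0.082, 0.997, 0.0, 0.0]
contact_force: [-1.0, -1.1, -0.2]
grip_width: 76.8
grasp_force: 0.0
```

servo_tool(
  steps=[
    [[0,0,0],[0,0,0],0.3],
    [[0,0,0],[0,0,0],0.4],
    [[0,0,0],[0,0,0],0.4],
    [[0,0,0],[0,0,0],0.4],
    [[0,0,0],[0,0,0],0.4],
    [[0,0,0],[0,0,0],0.4],
    [[0,0,0],[0,0,0],0.4],
    [[0,0,0],[0,0,0],0.4],
  ],
)

```text
time_s: 5.85
position: [485.5, 297.0, 97.9]
tool_rot: [-0.082, 0.997, 0.0, 0.0]
contact_force: [-1.0, 0.0, 5.0]
grip_width: 65.1
grasp_force: 45.8
```

servo_tool(
  steps=[
    [[0,0,-8],[0,0,0],0.4],
    [[0,0,-16],[0,0,0],0.4],
    [[0,0,-24],[0,0,0],0.4],
    [[0,0,-32],[0,0,0],0.4],
    [[0,0,-45],[0,0,0],0.4],
    [[0,0,-60],[0,0,0],0.4],
    [[0,0,-60],[0,0,0],0.4],
    [[0,0,-60],[0,0,0],0.4],
  ],
)

```text
time_s: 6.85
position: [485.0, 296.8, 157.0]
tool_rot: [-0.082, 0.997, 0.0, -0.0]
contact_force: [-0.2, -0.8, -1.2]
grip_width: 64.5
grasp_force: 45.2
```

```bash
python3 go.py "463.5 37.8 157 97 0.4" "463.5 37.8 50 97 0.4"
python3 - <<'E'
from h import *
p=snap("scene")
c=p["frame"][90:190,260:360]; cv2.imwrite("pics/s2.png",cv2.resize(c[:,:,::-1],None,fx=5,fy=5,interpolation=cv2.INTER_NEAREST))
E
```

```text
at [485.  296.8 157. ] yaw 99.4 t 6.8 w 64.5 tip 14.0 F [-0.2 -0.8 -1.2]
[[63.5, -252.0, -0.0], [0.0, -0.001, 0.042], 0.4]
[[63.4, -252.1, 107.0], [0.0, -0.001, 0.042], 0.4]
```

View pics/s2.png

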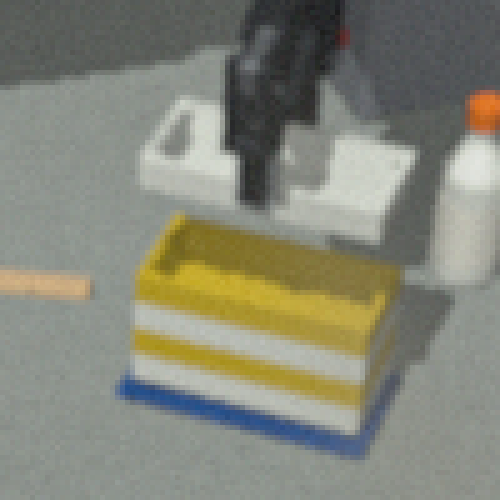

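Only the top white tray came up; the yellow one below stayed.

servo_tool(
  steps=[
    [[12,-45,0],[0,0,0.042],0.4],
    [[24,-90,0],[0,0,0.042],0.4],
    [[36,-135,0],[0,0,0.042],0.4],
    [[48,-180,0],[0,0,0.042],0.4],
    [[58,-225,0],[0,0,0.042],0.4],
    [[63,-252,20],[0,0,0.042],0.4],
    [[63,-252,60],[0,0,0.042],0.4],
    [[63,-252,100],[0,0,0.042],0.4],
  ],
  grip_force=55,
)

```text
time_s: 7.9
position: [463.9, 37.4, 55.9]
tool_rot: [-0.06, 0.998, 0.0, 0.0]
contact_force: [0.1, 0.3, -1.4]
grip_width: 64.2
grasp_force: 67.2
```

```bash
python3 go.py "463.5 37.8 23 97 0.4"
```

```text
at [463.9  37.4  55.9] yaw 96.9 t 7.9 w 64.2 tip 14.0 F [ 0.1  0.3 -1.4]
[[0.4, 0.4, 32.9], [0.0, 0.0, -0.002], 0.4]
```

servo_tool(
  steps=[
    [[0,0,15],[0,0,0],0.4],
    [[0,0,24],[0,0,0],0.4],
    [[0,0,28],[0,0,0],0.4],
    [[0,0,30],[0,0,0],0.4],
    [[0,0,31],[0,0,0],0.4],
    [[0,0,32],[0,0,0],0.4],
    [[0,0,32],[0,0,0],0.4],
    [[0,0,32],[0,0,0],0.4],
  ],
)

```text
time_s: 8.9
position: [464.2, 37.9, 25.4]
tool_rot: [-0.061, 0.998, 0.0, 0.0]
contact_force: [0.7, -0.4, -1.2]
grip_width: 64.4
grasp_force: 67.2
```

servo_tool(
  steps=[
    [[0,0,1],[0,0,0],0.4],
    [[0,0,2],[0,0,0],0.4],
    [[0,0,2],[0,0,0],0.4],
    [[0,0,2],[0,0,0],0.4],
    [[0,0,2],[0,0,0],0.1],
    [[0,0,2],[0,0,0],0.1],
    [[0,0,2],[0,0,0],0.1],
    [[0,0,2],[0,0,0],0.1],
  ],
)

```text
time_s: 9.9
position: [464.2, 37.9, 23.4]
tool_rot: [-0.061, 0.998, 0.0, 0.0]
contact_force: [-0.7, 0.2, 0.5]
grip_width: 77.0
grasp_force: 0.0
```

servo_tool(
  steps=[
    [[0,0,-30],[0,0,0],0.1],
    [[0,0,-60],[0,0,0],0.1],
    [[0,-60,-100],[0,0,0],0.4],
    [[0,-120,-100],[0,0,0],0.4],
    [[0,-180,-100],[0,0,0],0.4],
    [[0,-200,-100],[0,0,0],0.4],
    [[0,-200,-100],[0,0,0],0.4],
    [[0,-200,-100],[0,0,0],0.4],
  ],
)

```text
time_s: 10.9
position: [488.4, -160.1, 123.2]
tool_rot: [-0.061, 0.998, 0.0, -0.0]
contact_force: [-0.5, 0.3, 0.4]
grip_width: 51.4
grasp_force: 0.0
```

```bash
cat > look.py <<'E'
from h import *
for n in ("top","scene"):
    p=snap(n); W=p["W"]; hsv=cv2.cvtColor(p["frame"],cv2.COLOR_RGB2HSV); S,V=hsv[...,1],hsv[...,2]
    print(n,"t",round(bot.state()["time_s"],1))
    m=(S<200)&(V<120)|(W[...,2]>30)
    for m in blobs(near(W,200,800,-450,200,32,75),40): xy=plane(p,m,44); print("hi",m.sum(),xy.mean(0).round(1),rect(xy),np.median(W[m][:,2]).round(1))
    for m in blobs(near(W,380,720,-170,130,14,33),60): xy=W[m][:,:2]; print("tray",m.sum(),xy.mean(0).round(1),rect(xy),np.median(W[m][:,2]).round(1))
    cv2.imwrite(f"pics/{n}_last.png",p["frame"][:,:,::-1])
E
python3 look.py; python3 go.py
```

```text
top t 10.9
hi 385 [769.1 -59.2] (array([767.4, -59.5]), array([82.2, 61.6]), -88.9) 35.4
hi 152 [ 473.  -427.3] (array([ 473.1, -428.6]), array([45.2, 32.3]), 72.7) 39.9
hi 226 [ 443.  -312.8] (array([ 445. , -312.2]), array([65.6, 34.3]), -8.3) 43.8
scene t 11.0
hi 708 [773.8 -70.7] (array([770.4, -70.2]), array([84.2, 63.2]), -89.5) 34.9
hi 468 [ 544.8 -254.1] (array([ 544.3, -254.3]), array([71.7, 37.6]), -3.8) 43.0
hi 470 [ 448.2 -319.6] (array([ 447.9, -319.5]), array([73.9, 35.9]), -8.6) 43.4
hi 515 [ 536.8 -321.1] (array([ 536.6, -321.7]), array([71. , 37.8]), -4.0) 43.2
hi 310 [ 477.8 -433.8] (array([ 478.3, -436.5]), array([42.5, 37.1]), 73.0) 40.1
tray 615 [466.8  34.7] (array([464.5,  34.9]), array([136.7,  71.8]), 7.1) 23.1
at [ 488.6 -159.7  123.4] yaw 97.1 t 11.0 w 51.3 tip 14.0 F [-0.8 -0.7 -0.2]
```

```bash
python3 go.py "541.5 -247.5 120 85.6 0.4" "541.5 -247.5 80 85.6 0.4" "541.5 -247.5 40 85.6 0.4"
```

```text
at [ 488.6 -159.7  123.4] yaw 97.1 t 11.0 w 51.3 tip 14.0 F [-0.8 -0.7 -0.2]
[[-41.7, -93.6, 3.3], [0.0, 0.0, 0.2], 0.4]
[[-41.7, -93.6, 43.3], [0.0, 0.0, 0.2], 0.4]
[[-41.7, -93.6, 83.3], [0.0, 0.0, 0.2], 0.4]
```

servo_tool(
  steps=[
    [[-20,-45,0],[0,0,0.1],0.4],
    [[-42,-94,0],[0,0,0.2],0.4],
    [[-42,-94,0],[0,0,0.2],0.4],
    [[-42,-94,20],[0,0,0.2],0.4],
    [[-42,-94,45],[0,0,0.2],0.4],
    [[-42,-94,65],[0,0,0.2],0.4],
    [[-42,-94,80],[0,0,0.2],0.4],
    [[-42,-94,83],[0,0,0.2],0.4],
  ],
)

```text
time_s: 12.0
position: [541.0, -248.3, 39.1]
tool_rot: [0.039, 0.999, 0.0, -0.001]
contact_force: [1.0, 0.0, 0.6]
grip_width: 51.1
grasp_force: 0.0
```

servo_tool(
  steps=[
    [[0,0,0],[0,0,0],0.4],
    [[0,0,0],[0,0,0],0.6],
    [[0,0,0],[0,0,0],0.8],
    [[0,0,0],[0,0,0],0.8],
    [[0,0,0],[0,0,0],0.8],
    [[0,0,0],[0,0,0],0.8],
    [[0,0,0],[0,0,0],0.8],
    [[0,0,0],[0,0,0],0.8],
  ],
)

```text
time_s: 13.0
position: [542.3, -249.0, 41.5]
tool_rot: [0.039, 0.999, -0.0, 0.001]
contact_force: [-1.4, 0.7, 5.7]
grip_width: 31.0
grasp_force: 57.4
```

servo_tool(
  steps=[
    [[0,0,-10],[0,0,0],0.8],
    [[0,0,-30],[0,0,0],0.8],
    [[0,0,-50],[0,0,0],0.8],
    [[0,0,-70],[0,0,0],0.8],
    [[0,0,-70],[0,0,0],0.8],
    [[0,0,-70],[0,0,0],0.8],
    [[0,0,-70],[0,0,0],0.8],
    [[0,0,-70],[0,0,0],0.8],
  ],
)

```text
time_s: 14.0
position: [541.2, -248.7, 109.4]
tool_rot: [0.039, 0.999, 0.0, -0.001]
contact_force: [-0.1, -0.1, -1.2]
grip_width: 30.5
grasp_force: 56.6
```

```bash
python3 go.py "464.2 37.5 110 97 0.8"  "464.2 37.5 60 97 0.8" "464.2 37.5 43 97 0.8"
python3 - <<'E'
from h import *
p=snap("scene")
c=p["frame"][200:340,110:260]; cv2.imwrite("pics/s3.png",cv2.resize(c[:,:,::-1],None,fx=4,fy=4,interpolation=cv2.INTER_NEAREST))
E
```

```text
at [ 541.2 -248.7  109.4] yaw 85.5 t 14.0 w 30.5 tip 14.0 F [-0.1 -0.1 -1.2]
[[99.2, 279.3, -0.4], [0.0, -0.001, -0.2], 0.8]
[[99.1, 279.3, 49.6], [0.0, -0.001, -0.2], 0.8]
[[99.1, 279.3, 66.6], [0.0, -0.001, -0.2], 0.8]
```

View pics/s3.png

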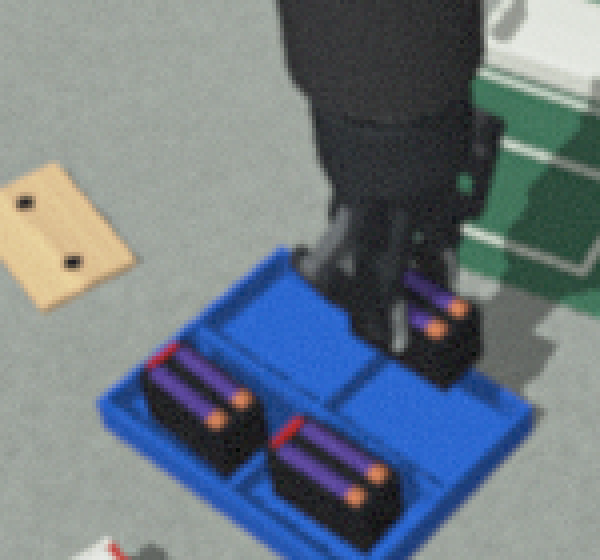

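servo_tool(
  steps=[
    [[18,50,0],[0,0,-0.04],0.8],
    [[36,100,0],[0,0,-0.08],0.8],
    [[54,150,0],[0,0,-0.12],0.8],
    [[70,200,0],[0,0,-0.16],0.8],
    [[88,245,0],[0,0,-0.2],0.8],
    [[99,279,0],[0,0,-0.2],0.8],
    [[99,279,20],[0,0,-0.2],0.8],
    [[99,279,40],[0,0,-0.2],0.8],
  ],
)

```text
time_s: 15.05
position: [464.6, 37.8, 70.0]
tool_rot: [-0.062, 0.998, 0.0, 0.0]
contact_force: [-0.3, 0.0, -0.5]
grip_width: 30.7
grasp_force: 56.7
```

servo_tool(
  steps=[
    [[0,0,10],[0,0,0],0.8],
    [[0,0,18],[0,0,0],0.8],
    [[0,0,21],[0,0,0],0.8],
    [[0,0,22],[0,0,0],0.8],
    [[0,0,23],[0,0,0],0.8],
    [[0,0,23],[0,0,0],0.8],
    [[0,0,23],[0,0,0],0.8],
    [[0,0,23],[0,0,0],0.8],
  ],
)

```text
time_s: 16.05
position: [464.7, 37.1, 47.4]
tool_rot: [-0.061, 0.998, 0.0, 0.0]
contact_force: [0.0, -1.1, -0.3]
grip_width: 30.6
grasp_force: 56.7
```

```bash
python3 go.py "464.2 37.9 43 97 0.8"
```

```text
at [464.7  37.1  47.4] yaw 97.0 t 16.1 w 30.6 tip 14.0 F [ 0.  -1.1 -0.3]
[[0.4, 0.9, 4.4], [0.0, 0.0, -0.0], 0.8]
```

servo_tool(
  steps=[
    [[0,0,1],[0,0,0],0.8],
    [[0,0,2],[0,0,0],0.8],
    [[0,0,3],[0,0,0],0.8],
    [[0,0,3],[0,0,0],0.8],
    [[0,0,3],[0,0,0],0.8],
    [[0,0,3],[0,0,0],0.8],
    [[0,0,3],[0,0,0],0.8],
    [[0,0,3],[0,0,0],0.8],
  ],
)

```text
time_s: 17.05
position: [464.7, 37.1, 44.3]
tool_rot: [-0.061, 0.998, 0.0, -0.0]
contact_force: [1.2, 0.9, -0.5]
grip_width: 30.6
grasp_force: 56.7
```

servo_tool(
  steps=[
    [[0,0,1],[0,0,0],0.8],
    [[0,0,1],[0,0,0],0.8],
    [[0,0,2],[0,0,0],0.8],
    [[0,0,2],[0,0,0],0.8],
    [[0,0,2],[0,0,0],0.8],
    [[0,0,2],[0,0,0],0.8],
    [[0,0,2],[0,0,0],0.8],
    [[0,0,2],[0,0,0],0.8],
  ],
)

```text
time_s: 18.05
position: [465.0, 37.1, 43.5]
tool_rot: [-0.061, 0.998, -0.0, 0.0]
contact_force: [-5.2, 0.6, 6.7]
grip_width: 30.9
grasp_force: 57.5
```

servo_tool(
  steps=[
    [[0,0,0],[0,0,0],0.7],
    [[0,0,0],[0,0,0],0.5],
    [[0,0,0],[0,0,0],0.45],
    [[0,0,0],[0,0,0],0.45],
    [[0,0,-15],[0,0,0],0.45],
    [[0,0,-40],[0,0,0],0.4],
    [[0,0,-80],[0,0,0],0.3],
    [[0,0,-100],[0,0,0],0.2],
  ],
)

```text
time_s: 19.05
position: [465.7, 37.1, 146.0]
tool_rot: [-0.061, 0.998, 0.0, 0.002]
contact_force: [-0.0, 0.1, 0.1]
grip_width: 68.3
grasp_force: 0.0
```

```bash
python3 go.py "485.7 297 140 99.4 0.1" "485.7 297 100 99.4 0.1"
```

```text
at [465.7  37.1 146. ] yaw 97.0 t 19.1 w 68.3 tip 14.0 F [-0.   0.1  0.1]
[[-51.5, 255.5, 6.4], [0.0, 0.004, -0.042], 0.1]
[[-51.3, 255.5, 46.4], [0.0, 0.004, -0.042], 0.1]
```

servo_tool(
  steps=[
    [[-10,50,0],[0,0,-0.042],0.1],
    [[-20,100,0],[0,0,-0.042],0.1],
    [[-30,150,0],[0,0,-0.042],0.1],
    [[-40,200,0],[0,0,-0.042],0.1],
    [[-51,256,0],[0,0,-0.042],0.1],
    [[-51,256,0],[0,0,-0.042],0.1],
    [[-51,256,20],[0,0,-0.042],0.1],
    [[-51,256,25],[0,0,-0.042],0.1],
  ],
)

```text
time_s: 20.05
position: [483.5, 295.9, 115.2]
tool_rot: [-0.081, 0.997, -0.001, -0.001]
contact_force: [0.3, 0.1, -0.7]
grip_width: 76.8
grasp_force: 0.0
```

```bash
python3 look.py; python3 go.py "485.7 297 81 99.4 0.1"
```

```text
top t 20.1
hi 383 [767.9 -59.7] (array([767.4, -59.5]), array([82.2, 61.6]), -88.9) 35.3
hi 238 [ 532.9 -314.4] (array([ 532.3, -314.5]), array([65.5, 33.8]), -0.4) 43.6
hi 221 [464.5  36.6] (array([464.8,  36.7]), array([65.7, 31.7]), 7.1) 45.8
hi 151 [ 472.8 -427.5] (array([ 472.9, -429.1]), array([46.6, 32.3]), 72.6) 40.0
hi 242 [ 444.7 -312.5] (array([ 444.9, -312.4]), array([65.6, 33.9]), -8.3) 44.0
tray 346 [465.1  38.4] (array([464.6,  37.7]), array([136. ,  65.9]), 7.0) 24.8
scene t 20.1
hi 316 [467.6  29.8] (array([467.2,  29.2]), array([71.7, 44. ]), 7.5) 44.2
hi 728 [773.6 -70.6] (array([770.3, -69.9]), array([83.9, 63. ]), 89.5) 34.8
hi 474 [ 448.3 -319.7] (array([ 447.6, -319.7]), array([73.7, 36.5]), -9.4) 43.3
hi 513 [ 536.6 -321.1] (array([ 536.6, -321.1]), array([71.1, 36.6]), -4.0) 43.3
hi 311 [ 477.9 -433.9] (array([ 478.2, -435.5]), array([41. , 37.2]), 74.7) 39.9
tray 639 [469.   25.6] (array([464.4,  34.3]), array([138.3,  72.6]), 8.2) 23.5
at [483.9 296.  116.3] yaw 99.3 t 20.1 w 76.9 tip 14.0 F [-0.2 -0.3 -0.1]
[[-2.0, 0.7, 35.3], [-0.001, -0.001, -0.001], 0.1]
```

Kit 1 is good: tray and pack are at (464.5,37), both at 7°. Next, tray 2.

servo_tool(
  steps=[
    [[-1,1,10],[0,0,0],0.1],
    [[-1,1,25],[0,0,0],0.1],
    [[-1,1,34],[0,0,0],0.1],
    [[-1,1,35],[0,0,0],0.1],
    [[-1,1,35],[0,0,0],0.1],
    [[-1,1,35],[0,0,0],0.1],
    [[-1,1,35],[0,0,0],0.1],
    [[-1,1,35],[0,0,0],0.1],
  ],
  grip_force=40,
)

```text
time_s: 21.15
position: [485.1, 298.6, 82.6]
tool_rot: [-0.082, 0.997, 0.0, 0.0]
contact_force: [-0.0, -0.2, -0.1]
grip_width: 77.1
grasp_force: 0.0
```

servo_tool(
  steps=[
    [[0,-1,1.5],[0,0,0],0.1],
    [[0,-1.5,1.5],[0,0,0],0.1],
    [[0,-1.5,1.5],[0,0,0],0.3],
    [[0,-1.5,1.5],[0,0,0],0.4],
    [[0,-1.5,1.5],[0,0,0],0.4],
    [[0,-1.5,1.5],[0,0,0],0.4],
    [[0,-1.5,1.5],[0,0,0],0.4],
    [[0,-1.5,1.5],[0,0,0],0.4],
  ],
)

```text
time_s: 22.15
position: [485.4, 297.2, 81.2]
tool_rot: [-0.082, 0.997, 0.0, 0.0]
contact_force: [-0.3, -0.3, 4.6]
grip_width: 65.0
grasp_force: 45.9
```

servo_tool(
  steps=[
    [[0,0,-8],[0,0,0],0.4],
    [[0,0,-16],[0,0,0],0.4],
    [[0,0,-24],[0,0,0],0.4],
    [[0,0,-32],[0,0,0],0.4],
    [[0,0,-48],[0,0,0],0.4],
    [[0,0,-65],[0,0,0],0.4],
    [[0,0,-65],[0,0,0],0.4],
    [[0,0,-65],[0,0,0],0.4],
  ],
)

```text
time_s: 23.15
position: [485.1, 297.0, 145.5]
tool_rot: [-0.082, 0.997, 0.0, -0.0]
contact_force: [-0.4, -0.5, -2.1]
grip_width: 64.6
grasp_force: 45.5
```

```bash
python3 go.py "622.3 57.3 146 97 0.4"  "622.3 57.3 55 97 0.4"
python3 - <<'E'
from h import *
p=snap("scene")
c=p["frame"][90:190,260:360]; cv2.imwrite("pics/s4.png",cv2.resize(c[:,:,::-1],None,fx=5,fy=5,interpolation=cv2.INTER_NEAREST))
E
```

```text
at [485.1 297.  145.5] yaw 99.4 t 23.1 w 64.6 tip 14.0 F [-0.4 -0.5 -2.1]
[[-96.3, -258.9, -0.6], [0.0, -0.001, 0.042], 0.4]
[[-96.4, -258.9, 90.4], [0.0, -0.001, 0.042], 0.4]
```

View pics/s4.png

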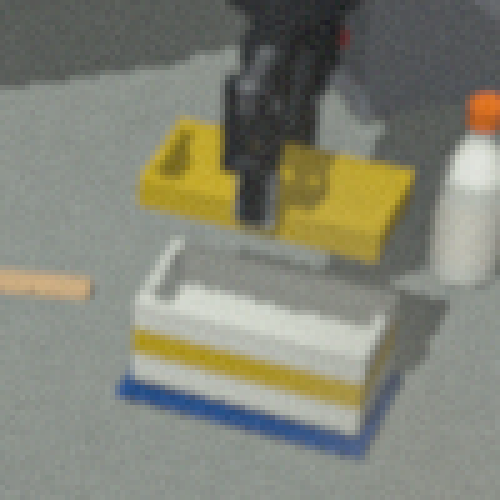

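Only the yellow tray came up.

servo_tool(
  steps=[
    [[-18,-45,0],[0,0,0.042],0.4],
    [[-36,-90,0],[0,0,0.042],0.4],
    [[-54,-135,0],[0,0,0.042],0.4],
    [[-72,-180,0],[0,0,0.042],0.4],
    [[-88,-225,0],[0,0,0.042],0.4],
    [[-96,-259,10],[0,0,0.042],0.4],
    [[-96,-259,50],[0,0,0.042],0.4],
    [[-96,-259,90],[0,0,0.042],0.4],
  ],
  grip_force=55,
)

```text
time_s: 24.2
position: [622.0, 56.4, 53.9]
tool_rot: [-0.06, 0.998, 0.0, -0.0]
contact_force: [-0.5, 0.3, -0.7]
grip_width: 64.2
grasp_force: 66.8
```

```bash
python3 go.py "622.3 57.3 24 97 0.4"
```

```text
at [622.   56.4  53.9] yaw 96.9 t 24.2 w 64.2 tip 14.0 F [-0.5  0.3 -0.7]
[[-0.4, 0.9, 29.9], [0.0, -0.001, -0.002], 0.4]
```

servo_tool(
  steps=[
    [[0,0,12],[0,0,0],0.4],
    [[0,0,22],[0,0,0],0.4],
    [[0,0,28],[0,0,0],0.4],
    [[0,0,30],[0,0,0],0.4],
    [[0,0,31],[0,0,0],0.4],
    [[0,0,31],[0,0,0],0.4],
    [[0,0,31],[0,0,0],0.4],
    [[0,0,31],[0,0,0],0.4],
  ],
)

```text
time_s: 25.2
position: [622.3, 57.2, 24.9]
tool_rot: [-0.061, 0.998, 0.0, 0.0]
contact_force: [0.3, -0.0, -0.4]
grip_width: 64.6
grasp_force: 66.8
```

servo_tool(
  steps=[
    [[0,0,1],[0,0,0],0.4],
    [[0,0,1],[0,0,0],0.4],
    [[0,0,1],[0,0,0],0.1],
    [[0,0,1],[0,0,0],0.1],
    [[0,0,1],[0,0,0],0.1],
    [[0,0,-20],[0,0,0],0.1],
    [[0,0,-60],[0,0,0],0.2],
    [[0,0,-100],[0,0,0],0.3],
  ],
)

```text
time_s: 26.2
position: [622.0, 57.0, 125.6]
tool_rot: [-0.061, 0.998, -0.0, -0.0]
contact_force: [0.4, 0.0, 0.2]
grip_width: 59.8
grasp_force: 0.0
```

```bash
python3 look.py | grep -v "76[0-9]\.\|77[0-9]\."; python3 go.py "550 -200 120 86 0.4"
```

```text
top t 26.2
hi 240 [ 533.  -314.2] (array([ 533.1, -313.8]), array([66. , 34.6]), -3.7) 43.7
hi 220 [464.5  36.6] (array([464.8,  36.7]), array([65.7, 31.7]), 7.1) 45.7
hi 149 [ 473.2 -427.5] (array([ 473.2, -428.4]), array([45.8, 32.3]), 72.7) 39.3
hi 244 [ 444.9 -312.4] (array([ 444.8, -311.7]), array([66.1, 35.1]), -8.4) 43.6
tray 180 [584.   53.1] (array([593.8,  53.4]), array([77.8, 65.7]), 7.2) 25.0
tray 338 [465.1  38.5] (array([464.5,  37.6]), array([135.6,  65.8]), 6.9) 25.2
scene t 26.3
hi 315 [467.7  29.5] (array([466.9,  28.4]), array([70.9, 45.4]), 7.5) 44.5
hi 472 [ 448.1 -319.6] (array([ 448. , -319.7]), array([74.2, 36.2]), -8.6) 43.5
hi 519 [ 536.6 -321.2] (array([ 536.5, -321.2]), array([71.4, 37.1]), -5.0) 43.4
hi 313 [ 478.1 -433.8] (array([ 479.1, -436.1]), array([41.5, 38.3]), 72.9) 39.7
tray 632 [469.2  25.5] (array([464.6,  34.5]), array([139. ,  73.9]), 9.5) 23.5
tray 689 [621.9  53.2] (array([622.1,  54. ]), array([137.5,  72.3]), 6.9) 23.1
at [624.8  57.4 131. ] yaw 97.0 t 26.3 w 59.6 tip 14.0 F [0.9 0.3 0.6]
[[105.7, -246.4, 10.0], [0.001, 0.009, 0.192], 0.4]
```

servo_tool(
  steps=[
    [[15,-50,5],[0,0,0.04],0.4],
    [[30,-100,5],[0,0,0.08],0.4],
    [[45,-150,5],[0,0,0.12],0.4],
    [[65,-200,5],[0,0,0.16],0.4],
    [[90,-246,5],[0,0,0.192],0.4],
    [[105,-246,5],[0,0,0.192],0.4],
    [[105,-246,5],[0,0,0.192],0.4],
    [[105,-246,5],[0,0,0.192],0.4],
  ],
)

```text
time_s: 27.3
position: [548.4, -198.9, 119.8]
tool_rot: [0.034, 0.999, 0.0, 0.0]
contact_force: [-0.1, -1.0, -0.5]
grip_width: 50.9
grasp_force: 0.0
```

```bash
python3 go.py "533 -314.5 120 86 0.4" "533 -314.5 40 86 0.4"
```

```text
at [ 548.4 -198.9  119.8] yaw 86.1 t 27.3 w 50.9 tip 14.0 F [-0.1 -1.  -0.5]
[[7.4, -116.4, -0.2], [0.0, 0.0, 0.001], 0.4]
[[7.4, -116.4, 79.8], [0.0, 0.0, 0.001], 0.4]
```

servo_tool(
  steps=[
    [[4,-60,0],[0,0,0],0.4],
    [[7,-116,0],[0,0,0],0.4],
    [[7,-116,0],[0,0,0],0.4],
    [[7,-116,25],[0,0,0],0.4],
    [[7,-116,50],[0,0,0],0.4],
    [[7,-116,70],[0,0,0],0.4],
    [[7,-116,79],[0,0,0],0.4],
    [[7,-116,79],[0,0,0],0.4],
  ],
)

```text
time_s: 28.3
position: [532.9, -314.6, 40.5]
tool_rot: [0.035, 0.999, 0.0, -0.0]
contact_force: [-0.5, -0.3, 0.5]
grip_width: 50.9
grasp_force: 0.0
```

servo_tool(
  steps=[
    [[0,0,0],[0,0,0],0.4],
    [[0,0,0],[0,0,0],0.6],
    [[0,0,0],[0,0,0],0.8],
    [[0,0,0],[0,0,0],0.8],
    [[0,0,0],[0,0,0],0.8],
    [[0,0,0],[0,0,0],0.8],
    [[0,0,0],[0,0,0],0.8],
    [[0,0,0],[0,0,0],0.8],
  ],
)

```text
time_s: 29.3
position: [533.4, -315.3, 42.0]
tool_rot: [0.035, 0.999, -0.0, 0.001]
contact_force: [-1.0, 0.5, 5.5]
grip_width: 30.6
grasp_force: 57.2
```

servo_tool(
  steps=[
    [[0,0,-10],[0,0,0],0.8],
    [[0,0,-30],[0,0,0],0.8],
    [[0,0,-55],[0,0,0],0.8],
    [[0,0,-80],[0,0,0],0.8],
    [[0,0,-80],[0,0,0],0.8],
    [[0,0,-80],[0,0,0],0.8],
    [[0,0,-80],[0,0,0],0.8],
    [[0,0,-80],[0,0,0],0.8],
  ],
)

```text
time_s: 30.3
position: [532.4, -314.9, 119.9]
tool_rot: [0.035, 0.999, 0.0, -0.001]
contact_force: [-0.3, -0.8, -0.2]
grip_width: 30.7
grasp_force: 56.4
```

```bash
python3 go.py "622.3 57.2 120 97 0.8"  "622.3 57.2 70 97 0.8"
```

```text
at [ 532.4 -314.9  119.9] yaw 86.0 t 30.3 w 30.7 tip 14.0 F [-0.3 -0.8 -0.2]
[[-63.6, 377.5, -0.1], [0.001, -0.001, -0.192], 0.8]
[[-63.6, 377.5, 49.9], [0.001, -0.001, -0.192], 0.8]
```

servo_tool(
  steps=[
    [[-9,50,0],[0,0,-0.03],0.8],
    [[-18,100,0],[0,0,-0.06],0.8],
    [[-27,150,0],[0,0,-0.09],0.8],
    [[-36,200,0],[0,0,-0.12],0.8],
    [[-45,250,0],[0,0,-0.15],0.8],
    [[-54,300,0],[0,0,-0.18],0.8],
    [[-60,345,0],[0,0,-0.192],0.8],
    [[-64,377,0],[0,0,-0.192],0.8],
  ],
)

```text
time_s: 31.3
position: [623.1, 58.5, 120.3]
tool_rot: [-0.062, 0.998, -0.0, -0.0]
contact_force: [-0.1, -1.0, -1.5]
grip_width: 30.7
grasp_force: 56.4
```

```bash
python3 go.py "622.3 57.2 47.5 97 0.8"
```

```text
at [623.1  58.5 120.3] yaw 97.1 t 31.3 w 30.7 tip 14.0 F [-0.1 -1.  -1.5]
[[0.9, -1.2, 72.8], [-0.0, -0.001, 0.001], 0.8]
```

servo_tool(
  steps=[
    [[1,-1,20],[0,0,0],0.8],
    [[1,-1,40],[0,0,0],0.8],
    [[1,-1,58],[0,0,0],0.8],
    [[1,-1,68],[0,0,0],0.8],
    [[1,-1,73],[0,0,0],0.8],
    [[1,-1,73],[0,0,0],0.8],
    [[1,-1,73],[0,0,0],0.8],
    [[1,-1,73],[0,0,0],0.8],
  ],
)

```text
time_s: 32.3
position: [622.5, 55.6, 48.5]
tool_rot: [-0.061, 0.998, 0.0, 0.001]
contact_force: [-0.5, -1.1, -0.2]
grip_width: 30.7
grasp_force: 56.5
```

servo_tool(
  steps=[
    [[0,0,1],[0,0,0],0.8],
    [[0,0,2],[0,0,0],0.8],
    [[0,0,2.5],[0,0,0],0.8],
    [[0,0,3],[0,0,0],0.8],
    [[0,0,3.5],[0,0,0],0.8],
    [[0,0,3.5],[0,0,0],0.8],
    [[0,0,3.5],[0,0,0],0.8],
    [[0,0,3.5],[0,0,0],0.8],
  ],
)

```text
time_s: 33.3
position: [622.2, 55.5, 44.3]
tool_rot: [-0.061, 0.998, 0.0, 0.0]
contact_force: [0.4, -0.1, -1.6]
grip_width: 30.6
grasp_force: 56.5
```

servo_tool(
  steps=[
    [[0,1,0],[0,0,0],0.8],
    [[0,1,0.5],[0,0,0],0.8],
    [[0,1,1],[0,0,0],0.8],
    [[0,1,1.5],[0,0,0],0.8],
    [[0,1,1.5],[0,0,0],0.8],
    [[0,1,1.5],[0,0,0],0.8],
    [[0,1,1.5],[0,0,0],0.8],
    [[0,1,1.5],[0,0,0],0.8],
  ],
)

```text
time_s: 34.3
position: [622.3, 56.5, 44.0]
tool_rot: [-0.061, 0.998, -0.0, 0.0]
contact_force: [-2.0, 0.6, 5.6]
grip_width: 30.8
grasp_force: 57.3
```

In contact. Release and go back to the stack.

servo_tool(
  steps=[
    [[0,0,0],[0,0,0],0.7],
    [[0,0,0],[0,0,0],0.5],
    [[0,0,0],[0,0,0],0.45],
    [[0,0,0],[0,0,0],0.45],
    [[0,0,-15],[0,0,0],0.45],
    [[0,0,-40],[0,0,0],0.4],
    [[0,0,-80],[0,0,0],0.3],
    [[0,0,-90],[0,0,0],0.2],
  ],
)

```text
time_s: 35.3
position: [623.7, 56.6, 137.8]
tool_rot: [-0.061, 0.998, 0.0, 0.003]
contact_force: [-0.0, -0.6, 0.1]
grip_width: 68.2
grasp_force: 0.0
```

```bash
python3 go.py "485.7 297 130 99.4 0.1" "485.7 297 100 99.4 0.1"
```

```text
at [623.7  56.6 137.8] yaw 97.0 t 35.3 w 68.2 tip 14.0 F [-0.  -0.6  0.1]
[[107.8, 255.4, 7.2], [0.0, 0.007, -0.042], 0.1]
[[108.0, 255.4, 37.2], [0.0, 0.007, -0.042], 0.1]
```

servo_tool(
  steps=[
    [[22,50,0],[0,0,-0.042],0.1],
    [[44,100,0],[0,0,-0.042],0.1],
    [[66,150,0],[0,0,-0.042],0.1],
    [[88,200,0],[0,0,-0.042],0.1],
    [[108,256,0],[0,0,-0.042],0.1],
    [[108,256,0],[0,0,-0.042],0.1],
    [[108,256,20],[0,0,-0.042],0.1],
    [[108,256,30],[0,0,-0.042],0.1],
  ],
)

```text
time_s: 36.3
position: [483.5, 296.1, 100.6]
tool_rot: [-0.081, 0.997, -0.001, -0.001]
contact_force: [0.6, -0.1, -0.3]
grip_width: 76.9
grasp_force: 0.0
```

```bash
python3 look.py | grep -v "76[0-9]\.\|77[0-9]\."; python3 go.py "485.7 297 63 99.4 0.1"
```

```text
top t 36.4
hi 219 [621.8  56.1] (array([622. ,  55.9]), array([67.2, 32. ]), 6.7) 45.5
hi 220 [464.4  36.5] (array([464.8,  36.7]), array([65.7, 31.7]), 7.1) 45.6
hi 149 [ 473.1 -427.6] (array([ 473. , -428.8]), array([45. , 32.3]), 72.7) 40.1
hi 242 [ 444.7 -312.5] (array([ 445. , -312.2]), array([65.6, 34.3]), -8.4) 44.0
tray 340 [623.7  57.4] (array([622.8,  57. ]), array([137.1,  65.9]), 6.8) 24.8
tray 344 [465.   38.2] (array([464.8,  37.6]), array([136.2,  65.9]), 6.9) 25.0
scene t 36.4
hi 321 [467.4  29.1] (array([467. ,  27.7]), array([70.9, 46.9]), 7.5) 43.9
hi 342 [624.3  48.6] (array([624.3,  48.3]), array([68.8, 45.2]), 8.1) 44.3
hi 473 [ 447.9 -319.7] (array([ 448. , -319.7]), array([74. , 36.9]), -7.7) 43.6
hi 312 [ 478.  -433.7] (array([ 478.5, -436. ]), array([41.5, 37.1]), 72.9) 39.9
tray 638 [469.3  25.9] (array([463.9,  34.6]), array([138.6,  71.2]), 7.8) 23.2
tray 662 [626.   44.1] (array([622.1,  53.9]), array([137.5,  73. ]), 7.7) 23.6
at [483.4 295.8 100.4] yaw 99.3 t 36.4 w 77.0 tip 14.0 F [ 0.9 -0.4 -1. ]
[[-2.6, 0.9, 37.4], [-0.002, -0.003, -0.002], 0.1]
```

servo_tool(
  steps=[
    [[-1,0,12],[0,0,0],0.1],
    [[-1,0,25],[0,0,0],0.1],
    [[-1,0,35],[0,0,0],0.1],
    [[-1,0,37],[0,0,0],0.1],
    [[-1,0,38],[0,0,0],0.1],
    [[-1,0,38],[0,0,0],0.1],
    [[-1,0,38],[0,0,0],0.1],
    [[-1,0,38],[0,0,0],0.1],
  ],
  grip_force=40,
)

```text
time_s: 37.4
position: [484.8, 297.7, 65.1]
tool_rot: [-0.082, 0.997, 0.0, 0.0]
contact_force: [0.1, 0.5, 0.3]
grip_width: 76.7
grasp_force: 0.0
```

servo_tool(
  steps=[
    [[0,-0.5,1],[0,0,0],0.1],
    [[0,-0.5,2],[0,0,0],0.1],
    [[0,-0.5,2],[0,0,0],0.3],
    [[0,-0.5,2],[0,0,0],0.4],
    [[0,-0.5,2],[0,0,0],0.4],
    [[0,-0.5,2],[0,0,0],0.4],
    [[0,-0.5,2],[0,0,0],0.4],
    [[0,-0.5,2],[0,0,0],0.4],
  ],
)

```text
time_s: 38.4
position: [485.0, 297.2, 63.0]
tool_rot: [-0.082, 0.997, 0.0, 0.0]
contact_force: [-0.4, 0.2, 1.5]
grip_width: 65.0
grasp_force: 45.9
```

servo_tool(
  steps=[
    [[0,0,-8],[0,0,0],0.4],
    [[0,0,-16],[0,0,0],0.4],
    [[0,0,-24],[0,0,0],0.4],
    [[0,0,-36],[0,0,0],0.4],
    [[0,0,-56],[0,0,0],0.4],
    [[0,0,-80],[0,0,0],0.4],
    [[0,0,-80],[0,0,0],0.4],
    [[0,0,-80],[0,0,0],0.4],
  ],
)

```text
time_s: 39.4
position: [484.6, 297.1, 142.7]
tool_rot: [-0.082, 0.997, 0.0, -0.0]
contact_force: [-0.4, -0.4, -1.0]
grip_width: 64.8
grasp_force: 45.6
```

```bash
python3 go.py "478.7 -85.3 140 97 0.4"  "478.7 -85.3 55 97 0.4"
python3 - <<'E'
from h import *
p=snap("scene")
c=p["frame"][90:190,260:360]; cv2.imwrite("pics/s5.png",cv2.resize(c[:,:,::-1],None,fx=5,fy=5,interpolation=cv2.INTER_NEAREST))
E
```

```text
at [484.6 297.1 142.7] yaw 99.4 t 39.4 w 64.8 tip 14.0 F [-0.4 -0.4 -1. ]
[[68.2, -376.4, 2.6], [0.0, -0.001, 0.042], 0.4]
[[68.1, -376.4, 87.6], [0.0, -0.001, 0.042], 0.4]
```

View pics/s5.png

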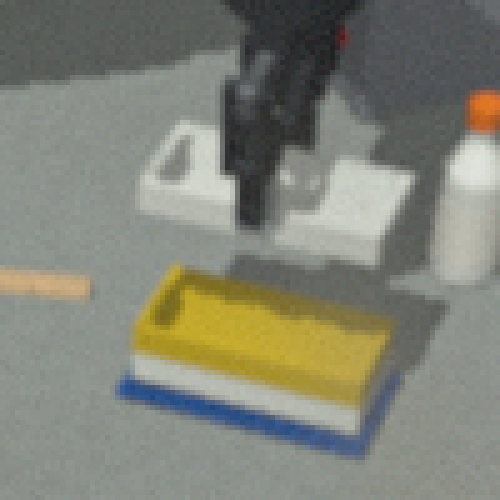

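Only the white tray came up; yellow and white remain nested.

servo_tool(
  steps=[
    [[9,-50,0],[0,0,0.042],0.4],
    [[18,-100,0],[0,0,0.042],0.4],
    [[27,-150,0],[0,0,0.042],0.4],
    [[36,-200,0],[0,0,0.042],0.4],
    [[45,-250,0],[0,0,0.042],0.4],
    [[54,-300,0],[0,0,0.042],0.4],
    [[62,-345,0],[0,0,0.042],0.4],
    [[68,-376,0],[0,0,0.042],0.4],
  ],
  grip_force=55,
)

```text
time_s: 40.45
position: [478.3, -86.8, 142.0]
tool_rot: [-0.06, 0.998, 0.0, -0.001]
contact_force: [0.3, 0.6, -1.3]
grip_width: 64.1
grasp_force: 66.9
```

```bash
python3 go.py "478.7 -85.3 26 97 0.4"; python3 look.py | grep " 44[0-9]\.\|t "
```

```text
at [478.3 -86.8 142. ] yaw 96.9 t 40.5 w 64.1 tip 14.0 F [ 0.3  0.6 -1.3]
[[-0.7, 1.4, 116.0], [0.0, -0.001, -0.002], 0.4]
top t 40.5
hi 245 [ 444.9 -312.4] (array([ 445., -312.]), array([65.6, 34.7]), -8.4) 43.8
scene t 40.5
hi 465 [ 448.2 -319.5] (array([ 447.9, -319.4]), array([74. , 35.7]), -9.3) 43.4
```

servo_tool(
  steps=[
    [[-0.5,1.5,25],[0,0,0],0.4],
    [[-0.5,1.5,50],[0,0,0],0.4],
    [[-0.5,1.5,75],[0,0,0],0.4],
    [[-0.5,1.5,98],[0,0,0],0.4],
    [[-0.5,1.5,110],[0,0,0],0.4],
    [[-0.5,1.5,115],[0,0,0],0.4],
    [[-0.5,1.5,115],[0,0,0],0.4],
    [[-0.5,1.5,115],[0,0,0],0.4],
  ],
)

```text
time_s: 41.55
position: [479.9, -83.3, 28.7]
tool_rot: [-0.061, 0.998, 0.0, 0.001]
contact_force: [0.5, -0.5, -0.7]
grip_width: 64.5
grasp_force: 66.8
```

servo_tool(
  steps=[
    [[1,-1.5,2],[0,0,0],0.4],
    [[1,-1.5,4],[0,0,0],0.4],
    [[1,-1.5,5],[0,0,0],0.4],
    [[1,-1.5,5],[0,0,0],0.4],
    [[1,-1.5,5],[0,0,0],0.4],
    [[1,-1.5,5],[0,0,0],0.4],
    [[1,-1.5,5],[0,0,0],0.4],
    [[1,-1.5,5],[0,0,0],0.4],
  ],
)

```text
time_s: 42.55
position: [478.8, -85.1, 24.1]
tool_rot: [-0.061, 0.998, -0.0, 0.0]
contact_force: [-5.7, 2.1, 7.4]
grip_width: 64.4
grasp_force: 67.8
```

Touching the mat: release, rise and head to the last pack at (445,-312), -8.4°.

servo_tool(
  steps=[
    [[0,0,0],[0,0,0],0.1],
    [[0,0,0],[0,0,0],0.1],
    [[0,0,0],[0,0,0],0.1],
    [[0,0,-20],[0,0,0],0.1],
    [[0,0,-60],[0,0,0],0.2],
    [[0,0,-95],[0,0,0],0.3],
    [[0,0,-95],[0,0,0],0.4],
    [[0,0,-95],[0,0,0],0.4],
  ],
)

```text
time_s: 43.55
position: [478.3, -84.9, 117.1]
tool_rot: [-0.061, 0.998, 0.0, -0.0]
contact_force: [-0.7, -0.5, 0.1]
grip_width: 51.5
grasp_force: 0.0
```

```bash
python3 go.py "445 -312.8 120 81.6 0.4" "445 -312.8 60 81.6 0.4"
```

```text
at [478.3 -84.9 117.1] yaw 97.0 t 43.5 w 51.5 tip 14.0 F [-0.7 -0.5  0.1]
[[60.7, -222.2, -3.0], [0.0, -0.001, 0.268], 0.4]
[[60.7, -222.2, 57.0], [0.0, -0.001, 0.268], 0.4]
```

servo_tool(
  steps=[
    [[14,-50,0],[0,0,0.06],0.4],
    [[28,-100,0],[0,0,0.12],0.4],
    [[42,-150,0],[0,0,0.18],0.4],
    [[55,-200,0],[0,0,0.24],0.4],
    [[61,-222,0],[0,0,0.268],0.4],
    [[61,-222,0],[0,0,0.268],0.4],
    [[61,-222,10],[0,0,0.268],0.4],
    [[61,-222,30],[0,0,0.268],0.4],
  ],
)

```text
time_s: 44.55
position: [445.5, -311.8, 87.2]
tool_rot: [0.072, 0.997, 0.0, 0.0]
contact_force: [-0.1, -0.3, -0.3]
grip_width: 51.1
grasp_force: 0.0
```

```bash
python3 look.py | grep " 4[0-9][0-9]\.\|t "; python3 go.py "445 -312.8 41 81.6 0.4"
```

```text
top t 44.6
hi 55 [ 419.4 -308.1] (array([ 418.9, -308.8]), array([34.4, 14.7]), 75.4) 42.7
scene t 44.6
hi 428 [ 451.8 -319.5] (array([ 448.7, -319.8]), array([75.8, 36.2]), -9.3) 43.3
hi 313 [ 478.  -433.7] (array([ 478.5, -436. ]), array([41.5, 37. ]), 72.9) 39.9
at [ 443.8 -310.9   84.4] yaw 81.7 t 44.6 w 51.0 tip 14.0 F [ 0.2 -0.5 -1.2]
[[-1.7, -1.8, 43.4], [0.002, -0.005, 0.002], 0.4]
```

servo_tool(
  steps=[
    [[-1,-1.5,12],[0,0,0],0.4],
    [[-1,-1.5,28],[0,0,0],0.4],
    [[-1,-1.5,40],[0,0,0],0.4],
    [[-1,-1.5,44],[0,0,0],0.4],
    [[-1,-1.5,44],[0,0,0],0.4],
    [[-1,-1.5,44],[0,0,0],0.4],
    [[-1,-1.5,44],[0,0,0],0.4],
    [[-1,-1.5,44],[0,0,0],0.4],
  ],
)

```text
time_s: 45.65
position: [445.9, -314.5, 44.1]
tool_rot: [0.073, 0.997, -0.0, 0.0]
contact_force: [-1.1, 0.5, -0.7]
grip_width: 51.4
grasp_force: 0.0
```

servo_tool(
  steps=[
    [[0,0,0],[0,0,0],0.4],
    [[0,0,0],[0,0,0],0.6],
    [[0,0,0],[0,0,0],0.8],
    [[0,0,0],[0,0,0],0.8],
    [[0,0,0],[0,0,0],0.8],
    [[0,0,0],[0,0,0],0.8],
    [[0,0,0],[0,0,0],0.8],
    [[0,0,0],[0,0,0],0.8],
  ],
)

```text
time_s: 46.65
position: [445.9, -314.5, 44.1]
tool_rot: [0.073, 0.997, -0.0, 0.0]
contact_force: [0.7, 0.5, 3.3]
grip_width: 30.8
grasp_force: 56.1
```

servo_tool(
  steps=[
    [[0,0,-10],[0,0,0],0.8],
    [[0,0,-30],[0,0,0],0.8],
    [[0,0,-55],[0,0,0],0.8],
    [[0,0,-75],[0,0,0],0.8],
    [[0,0,-75],[0,0,0],0.8],
    [[0,0,-75],[0,0,0],0.8],
    [[0,0,-75],[0,0,0],0.8],
    [[0,0,-75],[0,0,0],0.8],
  ],
)

```text
time_s: 47.65
position: [445.4, -314.3, 117.9]
tool_rot: [0.073, 0.997, 0.0, -0.001]
contact_force: [0.2, -0.5, -2.0]
grip_width: 30.6
grasp_force: 55.6
```

```bash
python3 go.py "478.7 -85.2 115 97 0.8"; python3 look.py | grep -v "76[0-9]\.\|77[0-9]\."
```

```text
at [ 445.4 -314.3  117.9] yaw 81.6 t 47.6 w 30.6 tip 14.0 F [ 0.2 -0.5 -2. ]
[[0.4, 231.5, 3.0], [0.001, -0.001, -0.268], 0.8]
top t 47.7
hi 219 [621.5  56. ] (array([621.9,  55.9]), array([67.5, 32. ]), 6.7) 45.5
hi 220 [464.6  36.5] (array([464.8,  36.7]), array([65.7, 31.7]), 7.1) 45.7
tray 343 [623.7  57.6] (array([622.7,  56.9]), array([137. ,  65.9]), 6.8) 25.1
tray 173 [479.5 -62.1] (array([478. , -70.4]), array([135.1,  38.7]), 5.4) 25.4
tray 346 [465.7  38.4] (array([464.7,  37.7]), array([136.1,  66. ]), 7.0) 25.1
scene t 47.8
hi 317 [467.8  29.6] (array([467.6,  28.9]), array([72.4, 45.4]), 6.7) 44.5
hi 340 [624.5  48.8] (array([624.3,  48.1]), array([68.9, 44.8]), 7.0) 44.4
hi 309 [ 477.8 -433.8] (array([ 478.2, -435.9]), array([41.5, 36.4]), 72.9) 39.8
tray 635 [468.9  25.5] (array([464. ,  34.3]), array([137.9,  72. ]), 7.1) 23.2
tray 678 [625.8  44.3] (array([621.9,  53.9]), array([138.,  74.]), 7.4) 23.5
tray 741 [480.  -88.6] (array([479.1, -87.4]), array([138.7,  71.9]), 7.0) 23.5
```

servo_tool(
  steps=[
    [[0,45,0],[0,0,-0.06],0.8],
    [[0,90,0],[0,0,-0.12],0.8],
    [[0,135,0],[0,0,-0.18],0.8],
    [[0,180,0],[0,0,-0.24],0.8],
    [[0,215,0],[0,0,-0.268],0.8],
    [[0,231,0],[0,0,-0.268],0.8],
    [[0,231,20],[0,0,-0.268],0.8],
    [[0,231,45],[0,0,-0.268],0.8],
  ],
)

```text
time_s: 48.75
position: [479.8, -85.9, 73.8]
tool_rot: [-0.061, 0.998, 0.0, 0.001]
contact_force: [0.5, -0.0, -1.8]
grip_width: 30.5
grasp_force: 55.7
```

```bash
python3 go.py "478.7 -85.2 50 97 0.8"
```

```text
at [479.8 -85.9  73.8] yaw 97.0 t 48.8 w 30.5 tip 14.0 F [ 0.5 -0.  -1.8]
[[1.1, 0.8, 23.8], [-0.0, 0.001, -0.001], 0.8]
```

servo_tool(
  steps=[
    [[1,0.5,10],[0,0,0],0.8],
    [[1,0.5,18],[0,0,0],0.8],
    [[1,0.5,22],[0,0,0],0.8],
    [[1,0.5,24],[0,0,0],0.8],
    [[1,0.5,24],[0,0,0],0.8],
    [[1,0.5,24],[0,0,0],0.8],
    [[1,0.5,24],[0,0,0],0.8],
    [[1,0.5,24],[0,0,0],0.8],
  ],
)

```text
time_s: 49.75
position: [478.4, -85.5, 49.9]
tool_rot: [-0.061, 0.998, 0.0, 0.0]
contact_force: [-0.3, -0.6, -1.5]
grip_width: 30.7
grasp_force: 55.6
```

servo_tool(
  steps=[
    [[0,0,0.5],[0,0,0],0.8],
    [[0,0,1],[0,0,0],0.8],
    [[0,0,1.5],[0,0,0],0.8],
    [[0,0,2],[0,0,0],0.8],
    [[0,0,2],[0,0,0],0.8],
    [[0,0,2],[0,0,0],0.8],
    [[0,0,2],[0,0,0],0.8],
    [[0,0,2],[0,0,0],0.8],
  ],
)

```text
time_s: 50.75
position: [478.4, -85.5, 47.8]
tool_rot: [-0.061, 0.998, 0.0, -0.0]
contact_force: [-0.0, 0.1, -1.4]
grip_width: 30.6
grasp_force: 55.6
```

servo_tool(
  steps=[
    [[0,0,0.5],[0,0,0],0.8],
    [[0,0,1],[0,0,0],0.8],
    [[0,0,1.5],[0,0,0],0.8],
    [[0,0,2],[0,0,0],0.8],
    [[0,0,2],[0,0,0],0.8],
    [[0,0,2],[0,0,0],0.8],
    [[0,0,2],[0,0,0],0.8],
    [[0,0,2],[0,0,0],0.8],
  ],
)

```text
time_s: 51.75
position: [478.4, -85.5, 46.0]
tool_rot: [-0.061, 0.998, 0.0, 0.0]
contact_force: [-3.1, 0.9, 3.7]
grip_width: 30.6
grasp_force: 56.2
```

servo_tool(
  steps=[
    [[0,0,0],[0,0,0],0.7],
    [[0,0,0],[0,0,0],0.5],
    [[0,0,0],[0,0,0],0.45],
    [[0,0,0],[0,0,0],0.45],
    [[0,0,-15],[0,0,0],0.45],
    [[0,0,-40],[0,0,0],0.4],
    [[0,0,-80],[0,0,0],0.3],
    [[0,0,-120],[0,0,0],0.2],
  ],
)

```text
time_s: 52.75
position: [478.3, -85.6, 168.2]
tool_rot: [-0.061, 0.998, -0.0, 0.0]
contact_force: [-0.7, -0.1, -0.1]
grip_width: 68.5
grasp_force: 0.0
```

servo_tool(
  steps=[
    [[0,-50,0],[0,0,0],0.2],
    [[0,-100,0],[0,0,0],0.2],
    [[0,-150,0],[0,0,0],0.2],
    [[0,-180,0],[0,0,0],0.2],
    [[0,-180,0],[0,0,0],0.2],
    [[0,-180,0],[0,0,0],0.2],
    [[0,-180,0],[0,0,0],0.2],
    [[0,-180,0],[0,0,0],0.2],
  ],
)

```text
time_s: 53.75
position: [500.4, -263.5, 166.2]
tool_rot: [-0.061, 0.998, -0.0, 0.0]
contact_force: [-0.5, -0.2, 0.0]
grip_width: 68.1
grasp_force: 0.0
```

```bash
python3 look.py | grep -v "76[0-9]\.\|77[0-9]\."; python3 -c "
import cv2; cv2.imwrite('pics/fin.png',cv2.resize(cv2.imread('pics/scene_last.png')[110:370,100:420],None,fx=2.4,fy=2.2))"
```

```text
top t 53.8
hi 218 [614.5  45.3] (array([614.5,  45.3]), array([67.1, 31.8]), 7.0) 45.8
hi 221 [464.5  36.6] (array([464.8,  36.7]), array([65.7, 31.7]), 7.1) 45.8
hi 72 [ 464.6 -431.7] (array([ 463.9, -425.5]), array([42.9, 21.4]), -88.6) 39.3
tray 337 [619.2  51.9] (array([619. ,  51.3]), array([137.2,  66. ]), 6.9) 24.9
tray 343 [465.5  38.2] (array([464.6,  37.6]), array([135.9,  65.9]), 6.9) 25.2
scene t 53.9
hi 317 [467.2  29.4] (array([466.9,  28.7]), array([70.9, 44.8]), 7.5) 44.4
hi 345 [617.   38.4] (array([616.8,  37.7]), array([69.3, 44.5]), 6.9) 44.3
hi 372 [479.8 -92. ] (array([479.5, -92.2]), array([70.8, 42. ]), 7.4) 44.7
hi 313 [ 477.8 -433.8] (array([ 478.5, -436. ]), array([41.5, 37.1]), 72.9) 39.8
tray 641 [468.8  25.3] (array([464.1,  34.4]), array([139.7,  72.1]), 5.4) 23.3
tray 641 [622.5  38.3] (array([618.2,  48.3]), array([137.5,  71.4]), 7.0) 23.7
tray 727 [484.2 -96.7] (array([479.1, -87.8]), array([138.7,  70.8]), 6.4) 23.7
```

View pics/fin.png

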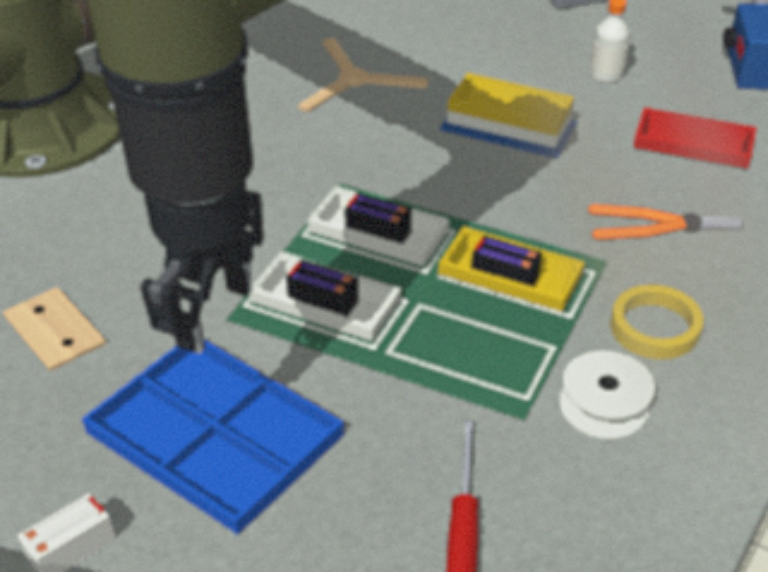

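At the end, kit 2 (yellow, picture 515,260) had been knocked: tray at (619,51.5) instead of (622,57), with the pack against the tray wall. Everything else is right, so I'll mend this one: tray first, then pack.

```bash
python3 go.py "619 51.5 150 97 0.1" "619 51.5 80 97 0.1"
```

```text
at [ 500.4 -263.6  166.1] yaw 97.0 t 53.9 w 68.0 tip 14.0 F [-0.   0.2  0.3]
[[-156.3, 298.3, 16.1], [-0.0, 0.0, 0.001], 0.1]
[[-156.3, 298.3, 86.1], [-0.0, 0.0, 0.001], 0.1]
```

servo_tool(
  steps=[
    [[-25,45,0],[0,0,0],0.1],
    [[-50,90,0],[0,0,0],0.1],
    [[-75,140,0],[0,0,0],0.1],
    [[-100,190,0],[0,0,0],0.1],
    [[-125,240,0],[0,0,0],0.1],
    [[-150,285,0],[0,0,0],0.1],
    [[-156,298,0],[0,0,0],0.1],
    [[-156,298,10],[0,0,0],0.1],
  ],
)

```text
time_s: 54.85
position: [619.2, 51.4, 156.0]
tool_rot: [-0.062, 0.998, 0.0, 0.0]
contact_force: [-0.3, 0.1, -0.5]
grip_width: 76.8
grasp_force: 0.0
```

```bash
python3 go.py "619 51.5 60 97 0.1" "619 51.5 25 97 0.1"; python3 look.py|grep "hi\|tray\|t "| grep "6[0-9][0-9]\.\|479\."
```

```text
at [619.2  51.4 156. ] yaw 97.1 t 54.9 w 76.8 tip 14.0 F [-0.3  0.1 -0.5]
[[0.3, 0.1, 96.0], [0.0, 0.001, 0.001], 0.1]
[[0.3, 0.1, 131.0], [0.0, 0.001, 0.001], 0.1]
hi 138 [602.6  43.7] (array([604.2,  44.4]), array([45.8, 31.8]), 8.4) 45.5
hi 351 [616.9  38. ] (array([616.9,  36.6]), array([69.3, 46.6]), 6.9) 44.4
hi 377 [480.1 -92.1] (array([479.7, -92.6]), array([71.4, 43. ]), 6.1) 44.7
tray 653 [622.1  38.3] (array([618.4,  48. ]), array([137.4,  73.2]), 7.2) 23.6
tray 733 [484.5 -96.3] (array([479., -88.]), array([139. ,  70.9]), 6.9) 23.7
```

servo_tool(
  steps=[
    [[0,0,25],[0,0,0],0.1],
    [[0,0,50],[0,0,0],0.1],
    [[0,0,75],[0,0,0],0.1],
    [[0,0,95],[0,0,0],0.1],
    [[0,0,112],[0,0,0],0.1],
    [[0,0,122],[0,0,0],0.1],
    [[0,0,128],[0,0,0],0.1],
    [[0,0,128],[0,0,0],0.1],
  ],
  grip_force=40,
)

```text
time_s: 55.95
position: [618.9, 50.6, 27.8]
tool_rot: [-0.061, 0.998, -0.0, -0.0]
contact_force: [0.0, 0.6, 0.2]
grip_width: 76.7
grasp_force: 0.0
```

servo_tool(
  steps=[
    [[0,0,1],[0,0,0],0.1],
    [[0,0,1],[0,0,0],0.2],
    [[0,0,1],[0,0,0],0.3],
    [[0,0,1],[0,0,0],0.4],
    [[0,0,1],[0,0,0],0.4],
    [[0,0,1],[0,0,0],0.4],
    [[0,0,1],[0,0,0],0.4],
    [[0,0,1],[0,0,0],0.4],
  ],
)

```text
time_s: 56.95
position: [619.3, 50.8, 27.7]
tool_rot: [-0.061, 0.998, 0.0, 0.001]
contact_force: [-2.0, 1.5, 5.9]
grip_width: 64.4
grasp_force: 45.6
```

```bash
python3 go.py "622.3 57.5 25 97 0.4"
```

```text
at [619.3  50.8  27.7] yaw 97.0 t 57.0 w 64.4 tip 14.0 F [-2.   1.5  5.9]
[[-3.7, 6.3, 2.7], [0.0, 0.001, -0.0], 0.4]
```

servo_tool(
  steps=[
    [[0,0,-4],[0,0,0],0.4],
    [[0,0,-5],[0,0,0],0.4],
    [[-1,2,-5],[0,0,0],0.4],
    [[-2,4,-5],[0,0,0],0.4],
    [[-3.5,6.5,-5],[0,0,0],0.4],
    [[-3.5,6.5,-5],[0,0,0],0.4],
    [[-3.5,6.5,-5],[0,0,0],0.4],
    [[-3.5,6.5,-5],[0,0,0],0.4],
  ],
  grip_force=55,
)

```text
time_s: 57.95
position: [621.5, 57.4, 31.8]
tool_rot: [-0.061, 0.998, 0.0, -0.0]
contact_force: [0.6, -0.3, -1.7]
grip_width: 64.4
grasp_force: 60.9
```

servo_tool(
  steps=[
    [[0,0,1],[0,0,0],0.4],
    [[0,0,2],[0,0,0],0.4],
    [[0,0,3],[0,0,0],0.4],
    [[0,0,4],[0,0,0],0.4],
    [[0,0,4.5],[0,0,0],0.4],
    [[0,0,4.5],[0,0,0],0.4],
    [[0,0,4.5],[0,0,0],0.4],
    [[0,0,4.5],[0,0,0],0.4],
  ],
)

```text
time_s: 58.95
position: [621.7, 57.4, 27.9]
tool_rot: [-0.061, 0.998, -0.0, 0.0]
contact_force: [-4.5, 0.1, 5.1]
grip_width: 64.2
grasp_force: 61.7
```

Lowered to contact at (621.7,57.4). Release, rise and move off to look.

servo_tool(
  steps=[
    [[0,0,0],[0,0,0],0.1],
    [[0,0,0],[0,0,0],0.1],
    [[0,0,0],[0,0,0],0.1],
    [[0,0,-20],[0,0,0],0.1],
    [[0,0,-60],[0,0,0],0.2],
    [[0,0,-110],[0,0,0],0.3],
    [[0,45,-110],[0,0,0],0.4],
    [[0,90,-110],[0,0,0],0.4],
  ],
)

```text
time_s: 59.95
position: [611.1, 147.7, 140.2]
tool_rot: [-0.06, 0.998, 0.001, 0.002]
contact_force: [0.7, 0.5, 0.0]
grip_width: 51.1
grasp_force: 0.0
```

```bash
python3 look.py| grep -v "76[0-9]\.\|77[0-9]\."; python3 go.py
```

```text
top t 60.0
hi 216 [617.6  51.4] (array([617.4,  51.3]), array([66.8, 31.8]), 7.1) 45.5
hi 229 [477.4 -85.4] (array([477.3, -85.3]), array([65.9, 32.6]), 7.1) 45.7
hi 221 [464.5  36.6] (array([464.8,  36.7]), array([65.7, 31.7]), 7.1) 45.7
hi 154 [ 472.6 -428. ] (array([ 472.8, -429.5]), array([45.8, 32.3]), 72.6) 40.0
tray 336 [622.6  57.7] (array([621.8,  57.2]), array([137.2,  65.7]), 7.0) 24.5
tray 352 [478.9 -86.4] (array([479.9, -85.1]), array([136. ,  66.1]), 7.2) 25.2
tray 349 [465.1  38.3] (array([464.7,  37.6]), array([136.1,  65.7]), 7.0) 24.9
scene t 60.0
hi 316 [467.7  29.5] (array([467.2,  28.6]), array([71.6, 45.2]), 7.5) 44.4
hi 348 [619.9  43.9] (array([619.6,  44.3]), array([69.5, 46.3]), 6.4) 44.4
hi 380 [480.1 -92.1] (array([479.9, -92.8]), array([71.7, 43.4]), 6.5) 44.7
hi 316 [ 477.9 -433.9] (array([ 478.5, -435.9]), array([41.4, 37.1]), 73.0) 39.8
tray 635 [468.2  25.6] (array([464.2,  34.3]), array([138.7,  71.4]), 7.8) 23.2
tray 644 [624.1  44.7] (array([621.3,  53.8]), array([137.9,  70.2]), 7.5) 23.9
tray 749 [483.8 -96.8] (array([479.1, -87.7]), array([139.3,  70.7]), 6.9) 23.6
at [610.4 150.3 139. ] yaw 97.2 t 60.0 w 51.4 tip 14.0 F [0.4 0.  0.6]
```

```bash
python3 go.py "617.5 51.8 100 97 0.4" "617.5 51.8 46 97 0.4"
```

```text
at [610.4 150.3 139. ] yaw 97.2 t 60.0 w 51.4 tip 14.0 F [0.4 0.  0.6]
[[5.3, -98.7, 38.9], [0.001, 0.002, 0.003], 0.4]
[[5.4, -98.7, 92.9], [0.001, 0.002, 0.003], 0.4]
```

servo_tool(
  steps=[
    [[2,-50,0],[0,0,0.003],0.4],
    [[5,-99,0],[0,0,0.003],0.4],
    [[5,-99,0],[0,0,0.003],0.4],
    [[5,-99,10],[0,0,0.003],0.4],
    [[5,-99,30],[0,0,0.003],0.4],
    [[5,-99,50],[0,0,0.003],0.4],
    [[5,-99,55],[0,0,0.003],0.4],
    [[5,-99,55],[0,0,0.003],0.4],
  ],
)

```text
time_s: 61.05
position: [617.5, 48.0, 81.6]
tool_rot: [-0.06, 0.998, -0.0, -0.001]
contact_force: [0.1, 0.4, -0.3]
grip_width: 51.0
grasp_force: 0.0
```

```bash
python3 go.py "617.5 51.8 46 97 0.4"
```

```text
at [617.5  48.   81.6] yaw 96.8 t 61.0 w 51.0 tip 14.0 F [ 0.1  0.4 -0.3]
[[-0.5, 3.8, 35.6], [-0.001, -0.001, -0.003], 0.4]
```

servo_tool(
  steps=[
    [[0,3.5,5],[0,0,0],0.4],
    [[0,3.5,15],[0,0,0],0.4],
    [[0,3.5,25],[0,0,0],0.4],
    [[0,3.5,32],[0,0,0],0.4],
    [[0,3.5,35],[0,0,0],0.4],
    [[0,3.5,35],[0,0,0],0.4],
    [[0,3.5,35],[0,0,0],0.4],
    [[0,3.5,35],[0,0,0],0.4],
  ],
  grip_force=40,
)

```text
time_s: 62.05
position: [617.5, 51.5, 47.7]
tool_rot: [-0.059, 0.998, 0.0, 0.0]
contact_force: [0.5, 0.9, -0.7]
grip_width: 51.3
grasp_force: 0.0
```

servo_tool(
  steps=[
    [[0,0,0],[0,0,0],0.5],
    [[0,0,0],[0,0,0],0.6],
    [[0,0,0],[0,0,0],0.7],
    [[0,0,0],[0,0,0],0.8],
    [[0,0,0],[0,0,0],0.8],
    [[0,0,0],[0,0,0],0.8],
    [[0,0,0],[0,0,0],0.8],
    [[0,0,0],[0,0,0],0.8],
  ],
)

```text
time_s: 63.05
position: [617.4, 51.5, 47.6]
tool_rot: [-0.059, 0.998, 0.0, 0.0]
contact_force: [0.3, 0.2, 3.8]
grip_width: 30.9
grasp_force: 40.2
```

```bash
python3 go.py "621.8 57.2 50 97 0.8"
```

```text
at [617.4  51.5  47.6] yaw 96.8 t 63.0 w 30.9 tip 14.0 F [0.3 0.2 3.8]
[[-5.0, 5.2, -2.4], [0.0, 0.0, -0.003], 0.8]
```

servo_tool(
  steps=[
    [[0,0,-5],[0,0,0],0.8],
    [[0,0,-8],[0,0,0],0.8],
    [[-2,2,-8],[0,0,0],0.8],
    [[-4.5,5.5,-8],[0,0,0],0.8],
    [[-4.5,5.5,-8],[0,0,0],0.8],
    [[-4.5,5.5,-6],[0,0,0],0.8],
    [[-4.5,5.5,-4],[0,0,0],0.8],
    [[-4.5,5.5,-3],[0,0,0],0.8],
  ],
)

```text
time_s: 64.05
position: [620.9, 57.3, 50.0]
tool_rot: [-0.059, 0.998, 0.0, -0.0]
contact_force: [0.2, 0.5, -1.5]
grip_width: 30.8
grasp_force: 39.7
```

servo_tool(
  steps=[
    [[0,0,1],[0,0,0],0.8],
    [[0,0,2],[0,0,0],0.8],
    [[0,0,2.5],[0,0,0],0.8],
    [[0,0,3],[0,0,0],0.8],
    [[0,0,3],[0,0,0],0.8],
    [[0,0,3],[0,0,0],0.8],
    [[0,0,3],[0,0,0],0.8],
    [[0,0,3],[0,0,0],0.8],
  ],
)

```text
time_s: 65.05
position: [621.1, 57.4, 47.6]
tool_rot: [-0.059, 0.998, 0.0, 0.0]
contact_force: [-1.9, -0.4, 2.1]
grip_width: 30.8
grasp_force: 40.1
```

servo_tool(
  steps=[
    [[0,0,0],[0,0,0],0.7],
    [[0,0,0],[0,0,0],0.5],
    [[0,0,0],[0,0,0],0.45],
    [[0,0,0],[0,0,0],0.45],
    [[0,0,-15],[0,0,0],0.45],
    [[0,0,-40],[0,0,0],0.4],
    [[0,0,-80],[0,0,0],0.3],
    [[0,0,-120],[0,0,0],0.2],
  ],
)

```text
time_s: 66.05
position: [621.1, 57.2, 169.8]
tool_rot: [-0.059, 0.998, -0.0, 0.001]
contact_force: [-0.0, -0.3, 0.7]
grip_width: 68.4
grasp_force: 0.0
```

servo_tool(
  steps=[
    [[0,50,0],[0,0,0],0.2],
    [[0,100,0],[0,0,0],0.2],
    [[0,110,0],[0,0,0],0.2],
    [[0,110,0],[0,0,0],0.2],
    [[0,110,0],[0,0,0],0.2],
    [[0,110,0],[0,0,0],0.2],
    [[0,110,0],[0,0,0],0.2],
    [[0,110,0],[0,0,0],0.2],
  ],
)

```text
time_s: 67.05
position: [608.1, 166.2, 167.3]
tool_rot: [-0.059, 0.998, 0.0, -0.0]
contact_force: [0.4, 0.3, -0.3]
grip_width: 68.0
grasp_force: 0.0
```

```bash
python3 look.py| grep -v "76[0-9]\.\|77[0-9]\."; python3 -c "
import cv2; cv2.imwrite('pics/fin2.png',cv2.resize(cv2.imread('pics/scene_last.png')[110:370,100:420],None,fx=2.4,fy=2.2))"
```

```text
top t 67.1
hi 218 [621.1  57.1] (array([621. ,  57.1]), array([67.2, 31.8]), 7.1) 45.6
hi 229 [477.4 -85.5] (array([477.3, -85.4]), array([65.9, 32.4]), 7.1) 45.9
hi 221 [464.2  36.4] (array([464.6,  36.7]), array([66. , 31.7]), 7.1) 45.7
hi 153 [ 472.9 -427.6] (array([ 473. , -428.9]), array([48.6, 32.3]), 72.7) 39.5
tray 337 [623.1  58.1] (array([622.2,  57.4]), array([137.2,  65.9]), 7.0) 25.0
tray 358 [480.2 -86.4] (array([479.9, -85.2]), array([135.7,  66.2]), 6.9) 25.0
tray 353 [464.3  38.2] (array([464.6,  37.6]), array([135.8,  66. ]), 6.9) 24.7
scene t 67.2
hi 326 [467.8  29. ] (array([467.3,  28.7]), array([71.9, 45.4]), 8.6) 44.3
hi 350 [623.2  49.4] (array([623.2,  48.7]), array([68.7, 45.8]), 7.0) 44.0
hi 386 [479.9 -92.4] (array([479.9, -92.7]), array([71.5, 43. ]), 7.4) 44.6
hi 309 [ 477.8 -433.7] (array([ 478.8, -436. ]), array([41.5, 37.7]), 72.9) 39.7
tray 628 [469.2  25.1] (array([463.5,  34.7]), array([139.3,  72.6]), 7.3) 23.3
tray 676 [624.3  45.1] (array([621.3,  54.4]), array([137.3,  73. ]), 7.5) 23.3
tray 728 [484.2 -96.9] (array([479.2, -87.1]), array([138.5,  72.2]), 6.7) 23.6
```

View pics/fin2.png

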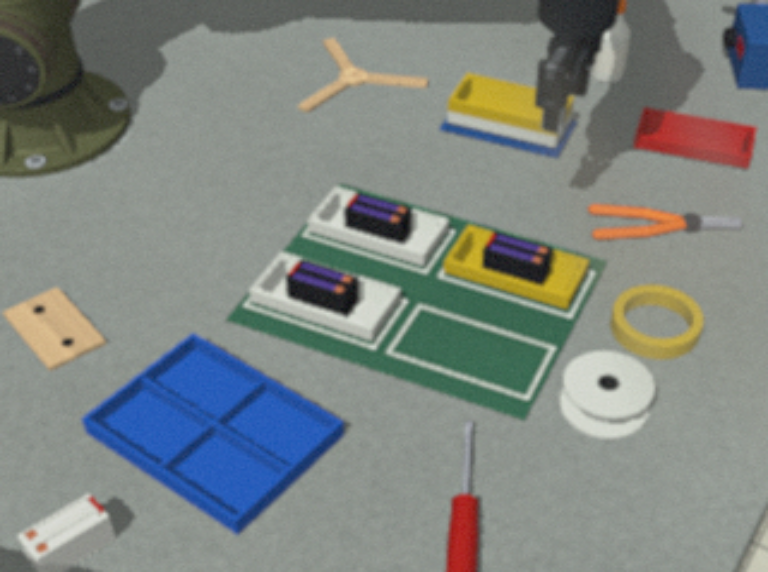

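All three kits are centred in their outlines, the two spare trays are nested on the dock, and the bin is empty.

```bash
python3 -c "
from station import bot; print(bot.job_done())"
```

```text
the job is handed in; nothing more can be done
None
```

I made up three kits, one for each pack in the bin, and handed the job in at about 67 s. Kit 2 was knocked aside during the run, so I reset its tray and pack. The two spare trays are still nested on the base plate, and I left everything else alone.

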